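# Roll an attenuator into its vee cradle, slide it home and set the hold-down

### The job

Get the brass coaxial attenuator ready for test: roll it off the grey loading shelf into the vee of the cradle (roll it, do not lift it up) and let it settle there by itself. Then slide it along the vee against the spring pin of the red stop until the pin is pressed fully in and you feel it bear on the stop, without ramming it, and last lower the blue hold-down arm gently, without dropping or forcing it, so that its rubber pad rests on the settled attenuator. Leave everything held like that and do not disturb the other things on the bench.

Things in the scene. Friction and masses are not known exactly. Their poses are not given: they have to be found in the camera images.
- cradle: Fixed test cradle on a steel base plate (10 mm thick, x -165 to +105, y +-125 mm). Origin on the table right under the lowest line (apex) of the vee; its x is the rolling direction, from the loading shelf into the vee, its y runs along the vee towards the red stop, z up. Blue hinge posts, 120 mm high, at x 51 to 85, |y| under 23 mm. Nothing stands at the -y end of the vee.
- shelf_edge (a point): Middle of the edge between loading shelf and vee, at x -20, y 0, z 38 mm of the cradle; axes as the cradle's. The grey shelf is flat and level, 38 mm over the table, and reaches from here 142 mm back (to -x), y +-115 mm.
- vee (a point): Point of the settled attenuator's axis: x 0, y 0, z 49 mm of the cradle; its axis then lies along y, its top at 71 mm. Aluminium vee, 90 degrees, y -75 to +55 mm: apex 31 mm below this point, near face up to the shelf edge, far face up to x +34, z 52 mm.
- attenuator: Loose brass cylinder with a white and two dark bands, 44 mm diameter, 100 mm long, with a steel stub (20 mm diameter, 12 mm long) on both ends, 124 mm overall, 0.25 to 0.42 kg. Origin on its axis at mid length; its y is the axis. Starts on the loading shelf, roughly parallel to the vee. Sliding it along the vee takes 1.5 to 4 N (more if you also bear down on it); push on its -y end stub.
- stop: Fixed red block at the +y end of the vee. Origin on its pin's axis, at its face towards the vee (cradle x 0, y 100, z 49 mm). A brass screw with a sprung steel pin (7 mm diameter) points out along -y to the attenuator's stub. The tip, sprung out, stands 12 to 42 mm from the face, as last set (not measured: feel for it). It goes in 4 mm (0.3 to 0.9 N), then bears hard; friction keeps it pressed in.
- adapter: Brass adapter, 20 mm diameter, 22 mm high, standing on the loading shelf near its +y edge. Leave it.
- cap: Red plastic cap, 22 mm diameter, 16 mm high, on the base plate behind the stop. Leave it.
- screwdriver: Red screwdriver on the table. Leave it.
- wrench: Steel wrench on the table. Leave it.
- spool: Green spool, 60 mm diameter, 35 mm high, on the table. Leave it.
- heatsink: Dark finned heatsink, 80 x 60 x 38 mm, on the table. Leave it.
- module: Small aluminium module with a yellow plate, 90 x 60 x 30 mm, on the table. Leave it.
- holddown: Blue hold-down arm, 0.5 kg. Origin on its hinge (cradle x 65, z 110 mm), hinge axis y; closed it is level, axes as the cradle's, and points to -x; opening turns it up about +y. Starts leaning back (1.62 to 1.8 rad from level, 1.57 is upright; stop at 1.8), stays there, but falls shut if let go forward of upright. Hinge friction 0.1 N m; its own weight on the attenuator (3 to 8 N) is enough.
- boss (a point): On the arm's centre line above its pad, 65 mm from the hinge. A spindle with a 20 x 20 mm rubber pad hangs from it, the pad's underside 32 to 46 mm below this point (arm level), as last set (not measured). So the arm comes to rest on the attenuator somewhere between 0.11 rad below and 0.11 rad above level: feel for it.
- handle (a point): Where to pinch the hold-down arm: on the axis of its round black handle bar, 14 mm diameter, parallel to the hinge, 105 mm from it, sticking out to the arm's -y side. The bar is free from 10 to 62 mm beside the arm's centre line; this point is at 40 mm. Its sleeve spins freely, so a gripper pinching it across may stay pointing down while the arm swings.
Not all that is in view belongs to the job. Leave any green or turquoise look-alike of the attenuator alone.

How it is judged:
By the outcome, as a careful person would: the job done as asked, in the order asked, and still so for the second after the job is handed in, with the robot touching nothing.
It also fails if it takes over 69 s, if anything falls off the work surface, if the arm or the gripper's body presses on something with over 40 N, if the wrist force passes 120 N, or if a joint passes its speed limit or range.

### The arm

A 6-joint arm with a two-finger parallel gripper is mounted at the origin on the work surface. World frame = base frame: x ahead of the robot, y to its left, z up, the work surface at z = 0. Lengths are in m, angles in rad, forces in N, time in s.
With the tool pointing down it reaches from about 0.35 to 0.975 m from the base axis. Payload 4.9 kg.
Tool frame: the origin (TCP) lies midway between the tips of the shut fingers; the grasp point (between the pads) lies manip.grip_depth behind it (manip.grip_depth is the distance from the TCP to the grasp point, in m); z points along the fingers, x is the direction in which the jaws open and shut, and the axes are right-handed (so a half turn about z gives the same grasp; the last joint's range is limited). The gripper opens to 85 mm and grips with 20 to 120 N. Pads are 22 mm wide; open, the fingers measure 114 mm over their backs; the gripper's body (76 mm by 85 mm) begins 54 mm behind the grasp point. The pads swing forward as they close: fully open they stand 13 mm farther back than shut.
Start: joints at [-1.239, 0.053, 1.613, -0, 1.476, -0.119], TCP at [0.272, -0.563, 0.231] pointing down, gripper open.
Joint ranges: [-3.01, 3.01], [-1.01, 2.22], [0.06, 2.58], [-1.02, 4.17], [0.09, 2.62], [-3.14, 3.14]. Speed limits (rad/s): [2.57, 2.57, 3.14, 3.14, 3.14, 3.14].

### API

Orientations are given as a unit quaternion [w, x, y, z].
In Python, from plant import state, grab_frame, ticket, manip gives the robot as it stands.
- The arm moves only by the tool carry_out, never from a script. Its argument "moves" is a list that holds one entry, the list of rows, each a list of 7 numbers: the turn, a rotation vector about the tool's x, y, z each as a share of 5 degrees, from -1 to 1, then the shift along the tool's x, y, z each as a share of 0.04 m, from -1 to 1, then the gripper command: -1 is shut, 1 is fully open, values between are in proportion. A call has 1 to 8 rows; each row shifts and turns the commanded pose from where the row before left it, along the tool's axes as they then stand; what a row does not reach is not made up. A row lasts 1/12 s, in which the tool goes at most 41.7 mm and 7.16 degrees, less where a joint would pass 70% of its speed; a pose out of reach is approached as far as the arm can. A call with a number of a shift or a turn outside -1 to 1 is refused whole. A call with a gripper value outside its range is refused whole. The fingers move at their own pace and stop on an object; the grip force is fixed at half the most. Time passes only in rows, so rows that do not move let the fingers close. It gives the time, the measured TCP pose, the force and the opening at its end, in the units of the state.
- state(): the state, without advancing time (a new reading comes with each control period).
- grab_frame(name): name is "side" or "top" or "wrist"; returns a dict with "frame" (420x560x3 uint8, red, green, blue), "z_map" (420x560 float32, m along the optical axis (not along the pixel's ray), 0 where there is no reading), "K" (3x3 intrinsics, pixels), "k1" (the pictures are not rectified: a ray, as slopes to the right and down, at radius r is drawn at 1 + k1 r^2 times it, then the intrinsics apply), "world_from_camera" (4x4, takes a point from camera to world coordinates); the wrist camera has in their place "hand_eye" (4x4, takes a point from camera to tool coordinates, whose origin is the TCP and whose axes are the tool frame's). Camera axes: x right, y down, z forward; pixel columns grow to the right and rows downward; lengths in m; the calibration is good to about 2 mm. A picture is of the moment at which its call begins: read the wrist's pose just before it.
- ticket.job_done(): hands the job in, once; it reports no verdict.
The state is a dict: "time": time; "joint_pos": joint angles; "joint_vel": joint speeds; "joint_efforts": joint torques, N m; "tool_pos": TCP position; "tool_rot": TCP orientation; "contact_force": force on the tool from outside, world axes, zero at the start; "ft_torque": the same for the moment, N m; "gripper_width": opening from 0.0 (shut) to 1.0 (fully open).
Only numpy, scipy, OpenCV 4.12 (cv2) and the standard library are available. Lean on these libraries where they do the work, as an engineer would, in place of code of your own. Each camera call takes 0.05 s, during which the arm holds its last target.

## Working session

There is one attempt and no reset: what is moved stays moved. The work goes in short steps, Python scripts to look and compute and a tool call to move; the robot and the scene stay as the last step left them, time stands still between calls to the robot, and variables do not carry over. Pictures are saved under pics/ and viewed, and the job is handed in when it is done.

Besides the shell and the picture viewer there is one more tool, called after "Call:" in YAML: its name, and indented under it one key for each argument. carry_out: Moves the arm, as the interface text tells. Shift numbers are shares of 0.04 m and turn numbers shares of 5 degrees, none past 1 either way. Its arguments: {"type":"object","properties":{"moves":{"type":"array"}},"required":["moves"]}

```bash
mkdir -p pics; ls; cat > h.py <<'E'
import numpy as np,cv2
from plant import state,grab_frame,ticket,manip
from scipy.spatial.transform import Rotation as R
def save(n,fn):
    f=grab_frame(n); cv2.imwrite('pics/'+fn+'.png',f['frame'][:,:,::-1]); np.savez('pics/'+fn,**{k:v for k,v in f.items()}); return f
E
python3 - <<'E'
from h import *
s=state();print(s); print({k:getattr(manip,k) for k in dir(manip) if k[0]!='_'})
for n in('side','top','wrist'):
    f=save(n,n+'0'); print(n,f['K'].tolist(),f['k1'],f.get('world_from_camera',f.get('hand_eye')))
E
```

```text
pics
{'time': 0.0, 'joint_pos': array([-1.23899470e+00,  5.33446290e-02,  1.61429450e+00, -1.42143279e-06,
        1.47598770e+00, -1.19001434e-01]), 'joint_vel': array([-0.00193813,  0.00014478, -0.00101304, -0.00233247,  0.0014973 ,
        0.00072848]), 'joint_efforts': array([-1.68594528e-03, -3.93680835e+01, -3.70177674e+01, -1.79461103e-04,
        7.21996883e-03,  7.52765231e-06]), 'tool_pos': array([ 0.27210119, -0.56197115,  0.2300703 ]), 'tool_rot': array([-6.38195626e-04,  8.47256497e-01, -5.31183014e-01, -7.91945838e-04]), 'contact_force': array([-0.07198523,  0.32653649, -0.1826446 ]), 'ft_torque': array([ 0.02037125, -0.00327926,  0.0056684 ]), 'gripper_width': 0.9997815888984612}
{'IKError': <class 'plant.IKError'>, 'grip_depth': 0.0187}
side [[544.0988902051355, 0.0, 282.4236377599415], [0.0, 544.0988902051355, 208.76627159574852], [0.0, 0.0, 1.0]] -0.06353512819257076 [[-0.83782492 -0.36380694  0.40705518 -0.13704948]
 [-0.54559043  0.53131929 -0.64809791  1.05028648]
 [ 0.01950625 -0.76507798 -0.64364212  1.10429006]
 [ 0.          0.          0.          1.        ]]
top [[382.7491875271097, 0.0, 276.1099313977902], [0.0, 382.7491875271097, 213.86105712790325], [0.0, 0.0, 1.0]] -0.007366490483251175 [[ 0.00849529 -0.99054315  0.13693833  0.36503795]
 [-0.99941026 -0.01296701 -0.03179605  0.0698292 ]
 [ 0.03327104 -0.13658746 -0.99006914  1.17380066]
 [ 0.          0.          0.          1.        ]]
wrist [[346.2182487368716, 0.0, 282.4611070035302], [0.0, 346.2182487368716, 202.91581611271437], [0.0, 0.0, 1.0]] -0.03937244867064975 [[ 9.99998886e-01 -1.36617555e-03 -6.01688352e-04 -2.05137393e-05]
 [ 1.48307759e-03  9.55146187e-01  2.96130988e-01 -7.53884694e-02]
 [ 1.70133419e-04 -2.96131550e-01  9.55147149e-01 -1.41811477e-01]
 [ 0.00000000e+00  0.00000000e+00  0.00000000e+00  1.00000000e+00]]
```

View pics/top0.png

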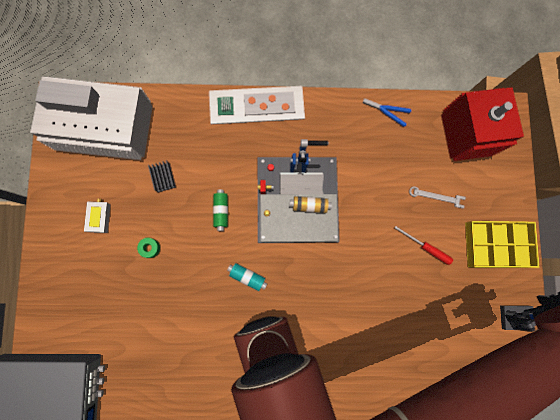

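View pics/side0.png

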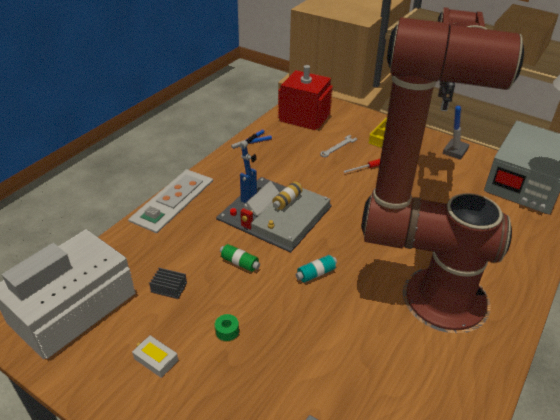

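```bash
cat >> h.py <<'E'
def und(f,uv):
    return cv2.undistortPoints(np.float64(uv).reshape(-1,1,2),f['K'],np.array([float(f['k1']),0,0,0,0])).reshape(-1,2)
def cloud(f,T=None):
    T=f['world_from_camera'] if T is None else T
    h,w=f['z_map'].shape; u,v=np.meshgrid(np.arange(w),np.arange(h))
    n=und(f,np.stack([u,v],-1).reshape(-1,2)); z=f['z_map'].reshape(-1,1).astype(float)
    P=np.hstack([n*z,z])@T[:3,:3].T+T[:3,3]; P[z[:,0]<=0]=np.nan
    return P.reshape(h,w,3)
def onplane(f,uv,z,T=None):
    T=f['world_from_camera'] if T is None else T
    n=und(f,uv); d=np.hstack([n,np.ones((len(n),1))])@T[:3,:3].T; o=T[:3,3]
    return o+d*((z-o[2])/d[:,2:])
def wT(s,f):
    w,x,y,z=s['tool_rot'];T=np.eye(4);T[:3,:3]=R.from_quat([x,y,z,w]).as_matrix();T[:3,3]=s['tool_pos'];return T@f['hand_eye']
E
python3 - <<'E'
from h import *
f=dict(np.load('pics/top0.npz')); P=cloud(f)
im=f['frame'][:,:,::-1]
c=im[120:260,230:365]; cv2.imwrite('pics/topcrop.png',cv2.resize(c,None,fx=5.5,fy=4.2*1.0,interpolation=cv2.INTER_CUBIC) if 0 else cv2.resize(c,None,fx=4.2,fy=4.2,interpolation=cv2.INTER_CUBIC))
# table height check & plate
print(P[300,200],P[230,150])
roi=np.zeros(P.shape[:2],bool); roi[140:255,245:350]=1
Z=P[...,2]
m=(roi&(Z>0.005)).astype(np.uint8)
cn=max(cv2.findContours(m,0,1)[0],key=cv2.contourArea)
h=np.histogram(Z[roi],bins=np.arange(-.01,.25,.005)); print([(round(b,3),n) for n,b in zip(*h) if n])
m=roi&(abs(Z-.038)<.004); pts=P[m][:,:2].astype(np.float32)*1000
print('shelf',m.sum(),cv2.minAreaRect(pts),pts.min(0),pts.max(0), np.median(Z[m]))
m=roi&(abs(Z-.010)<.004);pts=P[m][:,:2].astype(np.float32)*1000
print('plate',m.sum(),cv2.minAreaRect(pts),pts.min(0),pts.max(0))
g=dict(np.load('pics/side0.npz'));im=g['frame'][:,:,::-1]
cv2.imwrite('pics/sidecrop.png',cv2.resize(im[130:270,210:345],None,fx=4.2,fy=4.2,interpolation=cv2.INTER_CUBIC))
E
```

```text
[0.26476099 0.25725106 0.00068372] [4.72686231e-01 4.16332827e-01 3.39290495e-05]
[(np.float64(-0.01), np.int64(63)), (np.float64(-0.005), np.int64(2395)), (np.float64(0.0), np.int64(2394)), (np.float64(0.005), np.int64(1005)), (np.float64(0.01), np.int64(972)), (np.float64(0.015), np.int64(122)), (np.float64(0.02), np.int64(153)), (np.float64(0.025), np.int64(184)), (np.float64(0.03), np.int64(397)), (np.float64(0.035), np.int64(2352)), (np.float64(0.04), np.int64(663)), (np.float64(0.045), np.int64(135)), (np.float64(0.05), np.int64(112)), (np.float64(0.055), np.int64(39)), (np.float64(0.06), np.int64(36)), (np.float64(0.065), np.int64(101)), (np.float64(0.07), np.int64(117)), (np.float64(0.075), np.int64(196)), (np.float64(0.08), np.int64(172)), (np.float64(0.085), np.int64(17)), (np.float64(0.09), np.int64(6)), (np.float64(0.095), np.int64(4)), (np.float64(0.1), np.int64(5)), (np.float64(0.105), np.int64(12)), (np.float64(0.11), np.int64(22)), (np.float64(0.115), np.int64(50)), (np.float64(0.12), np.int64(24)), (np.float64(0.125), np.int64(3)), (np.float64(0.135), np.int64(1)), (
[... 177 characters left out ...]
(0.17), np.int64(8)), (np.float64(0.175), np.int64(20)), (np.float64(0.18), np.int64(19)), (np.float64(0.185), np.int64(31)), (np.float64(0.19), np.int64(6)), (np.float64(0.195), np.int64(3)), (np.float64(0.2), np.int64(5)), (np.float64(0.21), np.int64(28)), (np.float64(0.215), np.int64(77)), (np.float64(0.22), np.int64(58)), (np.float64(0.225), np.int64(6))]
shelf 3042 ((550.2500610351562, -35.11927032470703), (214.45516967773438, 230.21836853027344), 1.3233917951583862) [ 440.3926  -150.71558] [656.9424    79.473335] 0.03802050892479569
plate 1823 ((590.38720703125, -41.08613586425781), (304.0528259277344, 355.7835693359375), 88.38741302490234) [ 410.7025  -198.05843] [763.93036 110.81375]
```

View pics/topcrop.png

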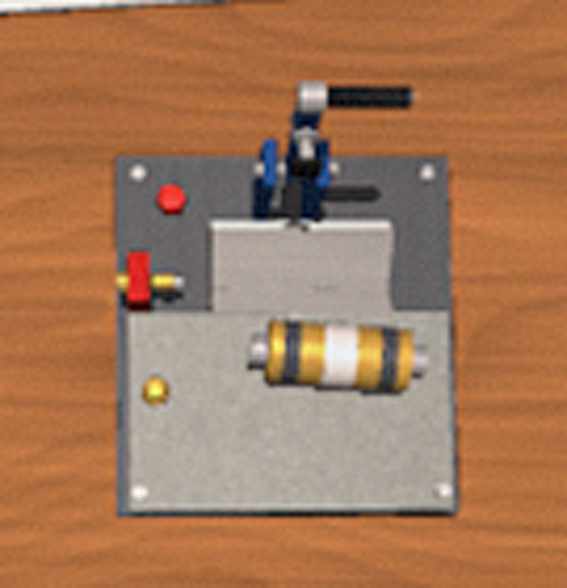

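View pics/sidecrop.png

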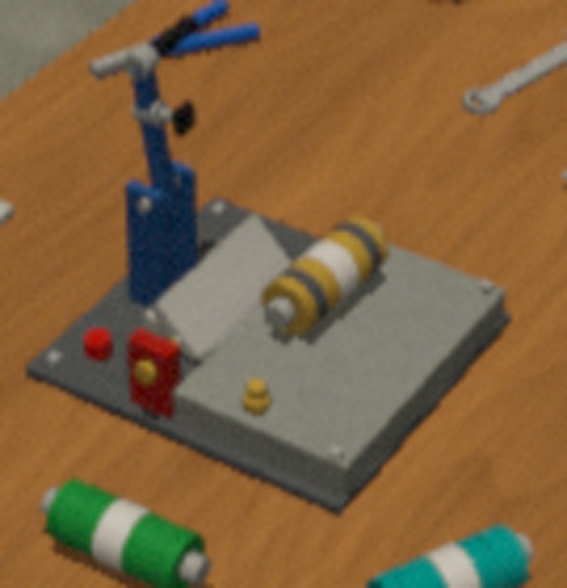

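```bash
python3 - <<'E'
from h import *
f=dict(np.load('pics/top0.npz')); g=dict(np.load('pics/side0.npz'))
c=lambda x,y:(x/4.2+230-.4,y/4.2+120-.4)
s=lambda x,y:(x/4.2+210-.4,y/4.2+130-.4)
o=lambda n,F,uv,z:print(n,(onplane(F,[uv],z)[0]*1000).round(1))
for n,p in dict(FL=(117,157),FR=(446,155),NL=(118,515),NR=(457,515)).items():o('plate '+n,f,c(*p),.010)
for n,p in dict(FL=(128,310),FR=(450,311),NL=(129,508),NR=(455,509)).items():o('shelf '+n,f,c(*p),.038)
o('att L',f,c(248,351),.060);o('att R',f,c(428,361),.060);
o('bodyc',f,c(340,354),.065)
o('stop',f,c(139,280),.06);o('handle in',f,c(312,95),.214);o('handle out',f,c(411,97),.214)
o('adapter',f,c(155,390),.055)
for n,p in dict(F=(225,200),NR=(510,318),L=(28,370),N=(338,508)).items():o('sideplate '+n,g,s(*p),.010)
for n,p in dict(F=(383,243),NR=(503,295),N=(342,470),L=(182,390)).items():o('sideshelf '+n,g,s(*p),.038)
o('side att L',g,s(278,316),.060);
o('side handleend',g,s(185,115),.16)
E
```

```text
plate FL [705.   92.4  10. ]
plate FR [ 711.1 -154.3   10. ]
plate NL [438.4  87.6  10. ]
plate NR [ 441.  -158.9   10. ]
shelf FL [583.7  82.3  38. ]
shelf FR [ 586.5 -150.3   38. ]
shelf NL [441.6  79.5  38. ]
shelf NR [ 443.4 -152.    38. ]
att L [551.4  -2.7  60. ]
att R [ 546.1 -129.9   60. ]
bodyc [549.4 -67.   65. ]
stop [601.2  74.6  60. ]
handle in [687.3 -31.8 214. ]
handle out [687.2 -93.6 214. ]
adapter [523.6  62.3  55. ]
sideplate F [ 698.  -152.8   10. ]
sideplate NR [ 437.5 -152.6   10. ]
sideplate L [698.8  98.3  10. ]
sideplate N [435.4  91.9  10. ]
sideshelf F [ 546.6 -145.3   38. ]
sideshelf NR [ 440.2 -142.2   38. ]
sideshelf N [438.2  84.   38. ]
sideshelf L [574.9  78.4  38. ]
side att L [549.9  -5.3  60. ]
side handleend [665.6 -55.9 160. ]
```

Call:
carry_out:
  moves:
    - [[0,0,-1,0,0,0,1],[0,0,-1,0,0,0,1],[0,0,-1,0,0,0,1],[0,0,-1,0,0,0,1],[0,0,-1,0,0,0,1],[0,0,-1,0,0,0,1],[0,0,-1,0,0,0,1],[0,0,-1,0,0,0,1]]

```text
time: 0.82
tool_pos: [0.2722, -0.5623, 0.2308]
tool_rot: [-0.0, 0.978, -0.207, -0.0]
contact_force: [-0.8, 0.1, 0.1]
gripper_width: 1.0
```

Call:
carry_out:
  moves:
    - [[0,0,-1,0,0,0,1],[0,0,-1,0,0,0,1],[0,0,-1,0,0,0,1],[0,0,-1,0,0,0,1],[0,0,-1,0,0,0,1],[0,0,-1,0,0,0,1],[0,0,-1,0,0,0,1],[0,0,-1,0,0,0,1]]

```text
time: 1.48
tool_pos: [0.2722, -0.5623, 0.2307]
tool_rot: [-0.0, 0.99, 0.14, -0.0]
contact_force: [-0.2, -0.7, 0.7]
gripper_width: 1.001
```

Call:
carry_out:
  moves:
    - [[0,0,-1,0,0,0,1],[0,0,-1,0,0,0,1],[0,0,-1,0,0,0,1],[0,0,-1,0,0,0,1],[0,0,-1,0,0,0,1],[0,0,-1,0,0,0,1],[0,0,-1,0,0,0,1],[0,0,-1,0,0,0,1]]

```text
time: 2.15
tool_pos: [0.2722, -0.5623, 0.2308]
tool_rot: [-0.0, 0.883, 0.47, 0.0]
contact_force: [0.6, 0.6, -0.1]
gripper_width: 0.995
```

Call:
carry_out:
  moves:
    - [[0,0,-1,0,0,0,1],[0,0,-1,0,0,0,1],[0,0,-1,0,0,0,1],[0,0,-1,0,0,0,1],[0,0,-1,0,0,0,1],[0,0,-1,0,0,0,1],[0,0,-1,0,0,0,1]]

```text
time: 2.73
tool_pos: [0.2722, -0.5623, 0.2308]
tool_rot: [-0.0, 0.7, 0.714, 0.0]
contact_force: [0.1, 0.5, -0.2]
gripper_width: 1.0
```

Call:
carry_out:
  moves:
    - [[0,0,0,0.9,0.35,-0.1,1],[0,0,0,0.9,0.35,-0.1,1],[0,0,0,0.9,0.35,-0.1,1],[0,0,0,0.9,0.35,-0.1,1],[0,0,0,0.9,0.35,-0.1,1],[0,0,0,0.9,0.35,-0.1,1],[0,0,0,0.9,0.35,-0.1,1],[0,0,0,0.9,0.35,-0.1,1]]

```text
time: 3.4
tool_pos: [0.3802, -0.2711, 0.2632]
tool_rot: [-0.0, 0.702, 0.712, 0.0]
contact_force: [1.2, 0.6, 0.1]
gripper_width: 1.001
```

Call:
carry_out:
  moves:
    - [[0,0,0,0.9,0.4,0,1],[0,0,0,0.9,0.4,0,1],[0,0,0,0.9,0.4,0,1],[0,0,0,0.9,0.4,0,1],[0,0,0,0.9,0.4,0,1],[0,0,0,0.7,0.3,0,1],[0,0,0,0,0,0,1]]

```text
time: 3.98
tool_pos: [0.47, -0.0592, 0.263]
tool_rot: [-0.001, 0.7, 0.714, 0.001]
contact_force: [0.6, -1.5, 0.4]
gripper_width: 1.003
```

```bash
python3 - <<'E'
from h import *
s=state(); f=save('wrist','w1'); T=wT(s,f); np.save('pics/w1T',T)
print(s['time'],s['tool_pos'],R.from_quat(np.roll(s['tool_rot'],-1)).as_matrix().round(3).tolist(),s['joint_pos'].round(2),s['contact_force'])
E
```

```text
3.9833 [ 0.47001345 -0.05918394  0.26301837] [[-0.021, 1.0, 0.0], [1.0, 0.021, 0.002], [0.002, 0.0, -1.0]] [-0.28 -0.34  1.91  0.    1.57 -1.88] [ 0.55942249 -1.47411055  0.36389872]
```

View pics/w1.png

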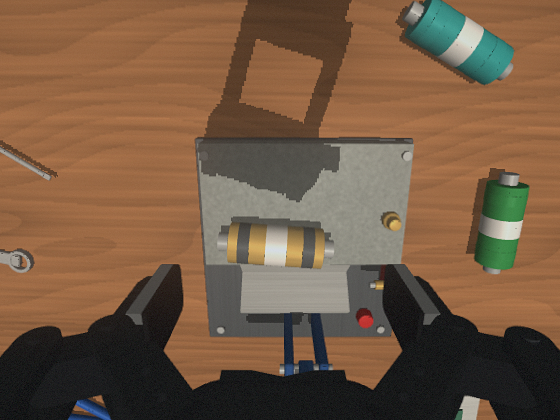

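```bash
python3 - <<'E'
from h import *
f=dict(np.load('pics/w1.npz'));T=np.load('pics/w1T.npy')
o=lambda n,uv,z:print(n,(onplane(f,[uv],z,T)[0]*1000).round(1))
P=cloud(f,T)*1000
for n,uv in dict(sh=(300,200),sh2=(240,190)).items(): print(n,P[uv[1],uv[0]].round(1))
o('edge L',(204,264),.038);o('edge R',(403,265),.038);o('near L',(196,143),.038);o('near R',(413,143),.038)
o('plate far L',(209,338),.010);o('plate far R',(395,337),.010)
o('att end L',(219,239),.060);o('att end R',(333,247),.060)
Z=P[...,2]
m=np.zeros(Z.shape,bool);m[215:275,215:340]=1;m&=(Z>64)&(Z<90)
q=P[m];print(m.sum(),q.min(0),q.max(0));ax=cv2.fitLine(q[:,:2].astype(np.float32),2,0,.01,.01).ravel();print('axis',ax,np.degrees(np.arctan2(ax[1],ax[0])))
top=q[q[:,2]>78];print('top',np.median(top,0))
o('screwRnear',(407,156),.038);o('screwLfar',(221,331),.010);o('screwRfar',(381,330),.010)
o('vee far L',(240,312),.052);o('vee far R',(350,312),.052)
o('pin tip',(371,285),.049)
o('stop face?',(384,285),.055)
E
```

```text
sh [504.4 -38.7  37.2]
sh2 [ 494.2 -105.1   37. ]
edge L [ 584.8 -149.    38. ]
edge R [582.1  86.   38. ]
near L [ 443.4 -150.7   38. ]
near R [438.8  79.   38. ]
plate far L [ 712.1 -154.7   10. ]
plate far R [706.5 100.4  10. ]
att end L [ 543.1 -126.    60. ]
att end R [550.2  -2.4  60. ]
3869 [ 524.61369801 -127.26700691   64.00104602] [571.6532465   -3.3244907   83.17214924]
axis [ 5.4973964e-02  9.9848777e-01  5.4344617e+02 -6.4901161e+01] 86.84863
top [547.31142268 -65.02631992  80.05950022]
screwRnear [452.8  74.3  38. ]
screwLfar [ 700.2 -137.8   10. ]
screwRfar [695.1  79.8  10. ]
vee far L [ 640.1 -106.    52. ]
vee far R [637.9  24.8  52. ]
pin tip [602.9  47.1  49. ]
stop face? [599.2  60.4  55. ]
```

Call:
carry_out:
  moves:
    - [[0,0,0,-0.15,0.67,0,0.4],[0,0,0,0,0,0.8,0.4],[0,0,0,0,0,0.9,0.4],[0,0,0,0,0,0.9,0.4],[0,0,0,0,0,0.9,0.4],[0,0,0,0,0,0.9,0.4],[0,0,0,0,0,0.8,0.4],[0,0,0,0,0,0,0.4]]

```text
time: 4.7
tool_pos: [0.4897, -0.0688, 0.0477]
tool_rot: [-0.006, 0.703, 0.712, -0.004]
contact_force: [-1.0, 0.5, 0.1]
gripper_width: 0.7
```

```bash
python3 - <<'E'
from h import *
s=state(); f=save('wrist','w2'); np.save('pics/w2T',wT(s,f))
print(s['time'],s['tool_pos'],s['contact_force'],s['gripper_width'])
g=save('side','s2');cv2.imwrite('pics/s2c.png',cv2.resize(g['frame'][100:260,200:400,::-1],None,fx=3.5,fy=3.5))
E
```

```text
4.7 [ 0.48971025 -0.06878487  0.04772255] [-1.03950466  0.45392329  0.13188171] 0.7000954996071838
```

View pics/w2.png

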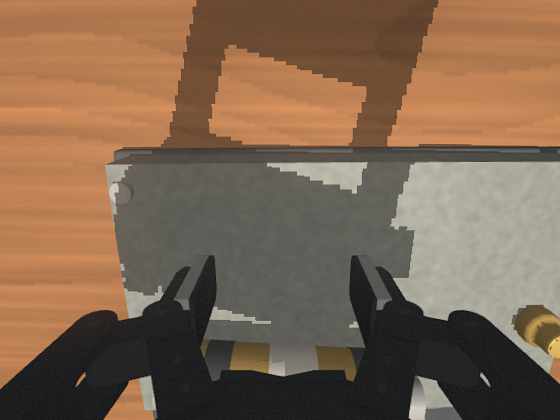

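View pics/s2c.png

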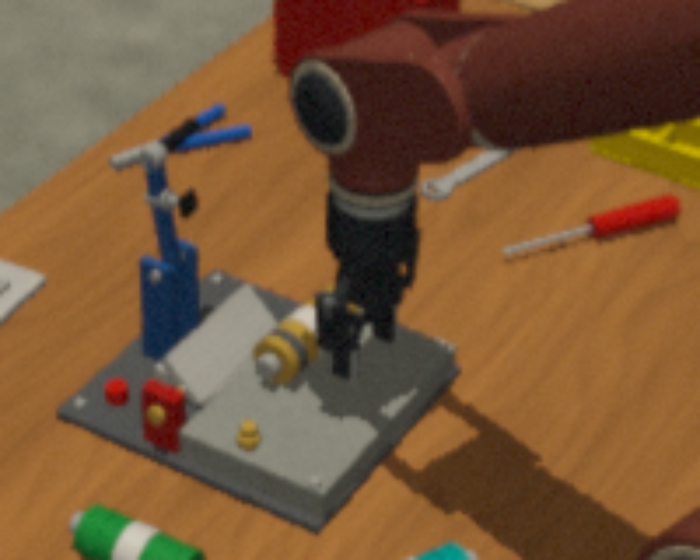

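Call:
carry_out:
  moves:
    - [[0,0,0,0,0,0,0.4],[0,0,0,0,0.07,0,0.4],[0,0,0,0,0.07,0,0.4],[0,0,0,0,0.07,0,0.4],[0,0,0,0,0.07,0,0.4],[0,0,0,0,0.05,0,0.4],[0,0,0,0,0.05,0,0.4],[0,0,0,0,0.05,0,0.4]]

```text
time: 5.47
tool_pos: [0.5134, -0.069, 0.0553]
tool_rot: [-0.0, 0.702, 0.712, -0.0]
contact_force: [0.1, -0.6, 0.1]
gripper_width: 0.702
```

Call:
carry_out:
  moves:
    - [[0,0,0,0,0.05,0,0.4],[0,0,0,0,0.05,0,0.4],[0,0,0,0,0.05,0,0.4],[0,0,0,0,0.05,0,0.4],[0,0,0,0,0.05,0,0.4],[0,0,0,0,0.05,0,0.4],[0,0,0,0,0.05,0,0.4],[0,0,0,0,0.0,0,0.4]]

```text
time: 6.13
tool_pos: [0.5276, -0.0688, 0.0554]
tool_rot: [0.0, 0.702, 0.712, 0.0]
contact_force: [-0.2, -0.4, 0.5]
gripper_width: 0.696
```

```bash
python3 - <<'E'
from h import *
s=state(); 
print(s['time'],s['tool_pos'],s['contact_force'],s['gripper_width'])
g=save('side','s3');cv2.imwrite('pics/s3c.png',cv2.resize(g['frame'][100:260,200:400,::-1],None,fx=3.5,fy=3.5))
f=save('top','t3');cv2.imwrite('pics/t3c.png',cv2.resize(f['frame'][130:260,230:365,::-1],None,fx=4.2,fy=4.2))
E
```

```text
6.1333 [ 0.52760135 -0.06883178  0.05538701] [-0.22448758 -0.35286683  0.47957683] 0.6960636962385441
```

View pics/s3c.png

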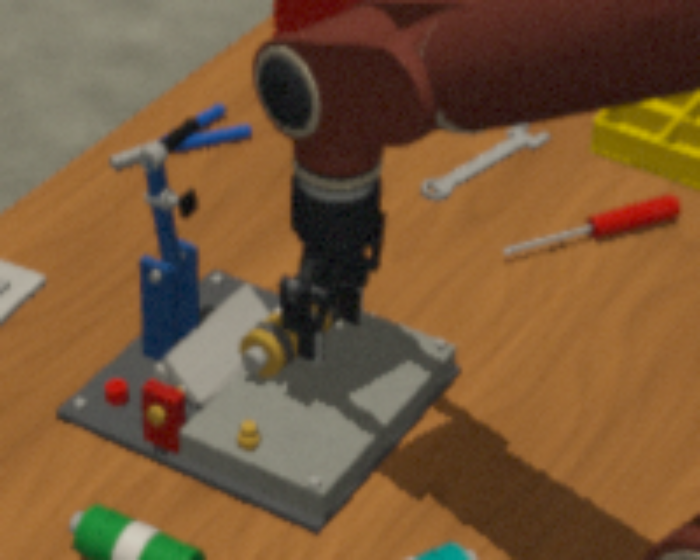

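View pics/t3c.png

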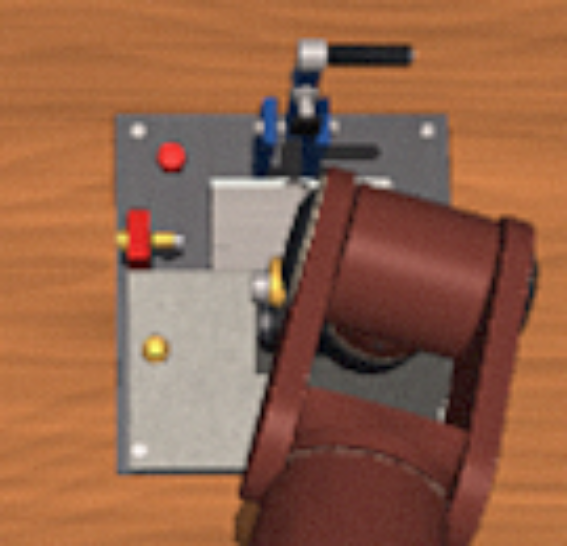

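Call:
carry_out:
  moves:
    - [[0,0,0,0,-0.06,0.08,0.4],[0,0,0,0,0.0,0.16,0.4],[0,0,0,0,0.06,0,0.4],[0,0,0,0,0.05,0,0.4],[0,0,0,0,0.05,0,0.4],[0,0,0,0,0.05,0,0.4],[0,0,0,0,0.05,0,0.4],[0,0,0,0,0.05,0,0.4]]

```text
time: 6.9
tool_pos: [0.5376, -0.0687, 0.0459]
tool_rot: [0.0, 0.702, 0.712, 0.0]
contact_force: [-0.3, -0.0, 0.1]
gripper_width: 0.701
```

Call:
carry_out:
  moves:
    - [[0,0,0,0,0.05,0,0.4],[0,0,0,0,0.05,0,0.4],[0,0,0,0,0.05,0,0.4],[0,0,0,0,0.05,0,0.4],[0,0,0,0,0,0,0.4]]

```text
time: 7.32
tool_pos: [0.5456, -0.0686, 0.0458]
tool_rot: [0.0, 0.702, 0.712, 0.0]
contact_force: [-0.6, -0.1, 0.6]
gripper_width: 0.699
```

```bash
python3 - <<'E'
from h import *
s=state(); 
print(s['time'],s['tool_pos'],s['contact_force'],s['gripper_width'])
g=save('side','s4');cv2.imwrite('pics/s4c.png',cv2.resize(g['frame'][130:260,210:360,::-1],None,fx=4.5,fy=4.5))
E
```

```text
7.3167 [ 0.54562551 -0.06857058  0.04581487] [-0.59888047 -0.07797401  0.5865601 ] 0.6988891323573594
```

View pics/s4c.png

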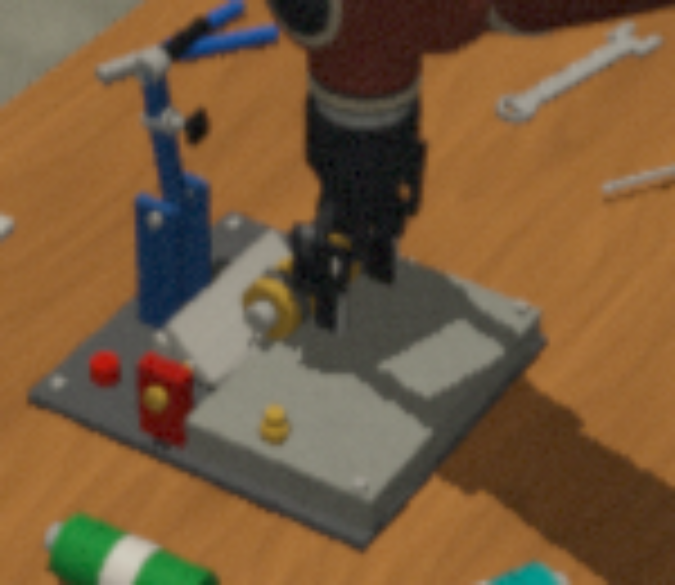

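Call:
carry_out:
  moves:
    - [[0,0,0,0,0.04,0,0.4],[0,0,0,0,0.04,0,0.4],[0,0,0,0,0.04,0,0.4],[0,0,0,0,0.04,0,0.4],[0,0,0,0,0.04,0,0.4],[0,0,0,0,0.04,0,0.4],[0,0,0,0,0,0,0.4]]

```text
time: 7.95
tool_pos: [0.5551, -0.0684, 0.0458]
tool_rot: [0.0, 0.702, 0.712, 0.0]
contact_force: [-0.3, 0.7, 0.2]
gripper_width: 0.697
```

```bash
python3 - <<'E'
from h import *
s=state(); 
print(s['time'],s['tool_pos'],s['contact_force'],s['gripper_width'])
g=save('side','s5');cv2.imwrite('pics/s5c.png',cv2.resize(g['frame'][130:260,210:360,::-1],None,fx=4.5,fy=4.5))
E
```

```text
7.95 [ 0.55512826 -0.0684404   0.0457877 ] [-0.27942591  0.68807296  0.17614409] 0.6966057205687872
```

View pics/s5c.png

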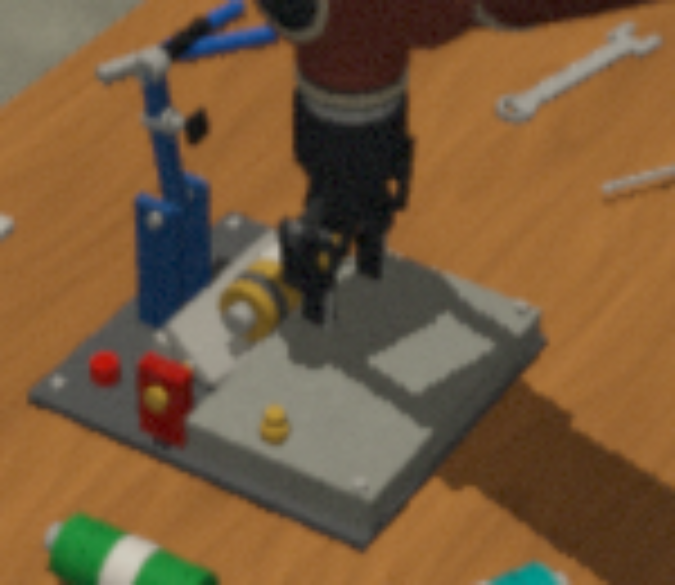

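Call:
carry_out:
  moves:
    - [[0,0,0,0,-0.8,0,0.4],[0,0,0,0,-0.5,-0.7,0.4],[0,0,0,0,0,-1,0.0],[0,0,0,-0.2,0,-1,-0.5],[0,0,0,-0.4,0,-1,-1],[0,0,0,-0.4,0,-0.8,-1],[0,0,0,0,0,0,-1],[0,0,0,0,0,0,-1]]

```text
time: 8.67
tool_pos: [0.5047, -0.1098, 0.2276]
tool_rot: [0.003, 0.702, 0.712, 0.001]
contact_force: [-0.2, 0.1, -0.4]
gripper_width: -0.003
```

```bash
python3 - <<'E'
from h import *
s=state(); f=save('wrist','w6'); T=wT(s,f); np.save('pics/w6T',T)
print(s['time'],s['tool_pos'],s['contact_force'],s['gripper_width'])
save('top','t6')
E
```

```text
8.6667 [ 0.50473881 -0.10976296  0.22763956] [-0.17924158  0.05288182 -0.43768424] -0.002562224518151827
```

View pics/w6.png

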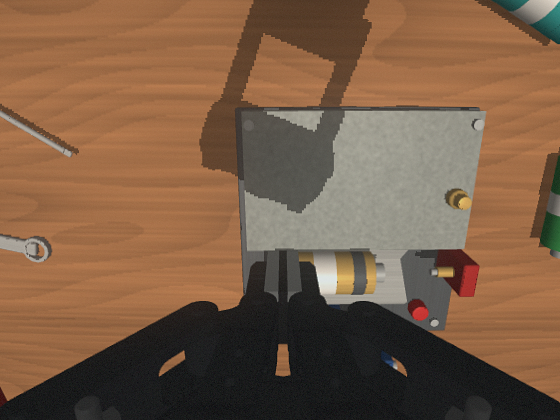

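```bash
python3 - <<'E'
from h import *
f=dict(np.load('pics/w6.npz'));T=np.load('pics/w6T.npy')
o=lambda n,uv,z:print(n,(onplane(f,[uv],z,T)[0]*1000).round(1))
P=cloud(f,T)*1000
o('edge L',(247,250),.038);o('edge R',(466,248),.038)
o('stub R end',(386,271),.049);o('body R end',(376,271),.049);o('body R at top',(375,265),.065)
o('pin tip',(431,272),.049);o('stop face',(460,262),.07);o('stop face2',(466,295),.07)
o('cap',(419,311),.022)
Z=P[...,2];m=np.zeros(Z.shape,bool);m[245:300,310:378]=1;m&=Z>66
q=P[m];print('top',m.sum(),np.median(q,0),q.max(0))
f=dict(np.load('pics/t6.npz'));c=f['frame'][120:260,230:365,::-1]
cv2.imwrite('pics/t6c.png',cv2.resize(c,None,fx=4.2,fy=4.2))
E
```

```text
edge L [ 585.  -146.6   38. ]
edge R [580.3  84.7  38. ]
stub R end [602.1  -1.6  49. ]
body R end [602.1 -12.1  49. ]
body R at top [586.9 -18.6  65. ]
pin tip [602.9  45.9  49. ]
stop face [580.5  62.6  70. ]
stop face2 [617.2  75.2  70. ]
cap [669.3  52.5  22. ]
top 1621 [598.91290243 -53.7021688   69.55858051] [618.02816885 -16.94876894 273.57039329]
```

View pics/t6c.png

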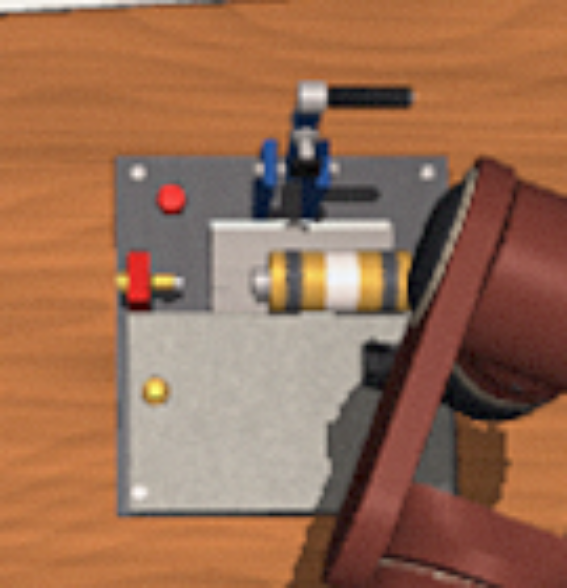

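Call:
carry_out:
  moves:
    - [[0,0,0,-0.6,0.6,0,-1],[0,0,0,-0.6,0.6,0,-1],[0,0,0,0,0.6,0,-1],[0,0,0,0,0.6,0,-1],[0,0,0,0,0,0,-1]]

```text
time: 9.18
tool_pos: [0.6015, -0.1546, 0.2207]
tool_rot: [-0.002, 0.702, 0.713, -0.001]
contact_force: [-1.3, 0.2, -0.8]
gripper_width: -0.004
```

Call:
carry_out:
  moves:
    - [[0,0,0,0,0,0.8,-1],[0,0,0,0,0,0.8,-1],[0,0,0,0,0,0.8,-1],[0,0,0,0,0,0.8,-1],[0,0,0,0,0,0.8,-1],[0,0,0,0,0,0,-1],[0,0,0,0,0,0,-1]]

```text
time: 9.77
tool_pos: [0.5969, -0.1536, 0.0608]
tool_rot: [-0.004, 0.702, 0.712, -0.002]
contact_force: [-1.1, 0.4, 0.6]
gripper_width: -0.0
```

Call:
carry_out:
  moves:
    - [[0,0,0,-0.1,0.05,0.2,-1],[0,0,0,0,0.0,0.2,-1],[0,0,0,0,0,0,-1],[0,0,0,0,0,0,-1]]

```text
time: 10.1
tool_pos: [0.6026, -0.1594, 0.0492]
tool_rot: [0.0, 0.702, 0.712, 0.0]
contact_force: [-0.5, 0.5, 0.3]
gripper_width: -0.001
```

```bash
python3 - <<'E'
from h import *
s=state(); f=save('side','s7')
print(s['time'],s['tool_pos'],s['contact_force'],s['tool_rot'])
cv2.imwrite('pics/s7c.png',cv2.resize(f['frame'][120:260,220:380,::-1],None,fx=4.2,fy=4.2))
E
```

```text
10.1 [ 0.60255215 -0.15944599  0.0492189 ] [-0.45600833  0.45630454  0.33165431] [4.77782936e-04 7.02008227e-01 7.12168642e-01 2.15183393e-04]
```

View pics/s7c.png

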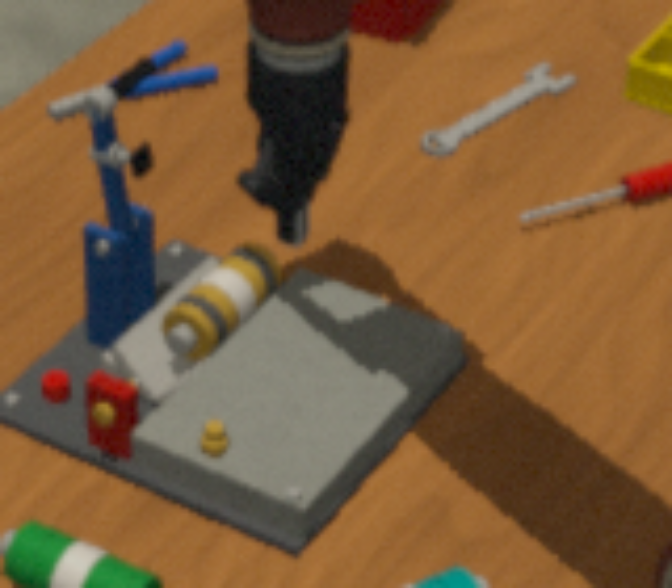

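Call:
carry_out:
  moves:
    - [[0,0,0,0.08,0,0,-1],[0,0,0,0.08,0,0,-1],[0,0,0,0.08,0,0,-1],[0,0,0,0.06,0,0,-1],[0,0,0,0.05,0,0,-1],[0,0,0,0,0,0,-1]]

```text
time: 10.65
tool_pos: [0.6019, -0.1446, 0.0484]
tool_rot: [-0.0, 0.702, 0.712, 0.0]
contact_force: [-0.4, -0.2, 0.3]
gripper_width: 0.0
```

Call:
carry_out:
  moves:
    - [[0,0,0,0.05,0,0,-1],[0,0,0,0.05,0,0,-1],[0,0,0,0.05,0,0,-1],[0,0,0,0.05,0,0,-1]]

```text
time: 10.98
tool_pos: [0.6018, -0.1376, 0.0484]
tool_rot: [0.0, 0.702, 0.712, -0.0]
contact_force: [-0.8, -2.7, -0.7]
gripper_width: 0.001
```

Call:
carry_out:
  moves:
    - [[0,0,0,0.05,0,0,-1],[0,0,0,0.05,0,0,-1],[0,0,0,0.05,0,0,-1],[0,0,0,0.05,0,0,-1]]

```text
time: 11.32
tool_pos: [0.6016, -0.1291, 0.0484]
tool_rot: [0.0, 0.702, 0.712, -0.0]
contact_force: [0.5, -2.8, -0.1]
gripper_width: -0.004
```

Call:
carry_out:
  moves:
    - [[0,0,0,0.05,0,0,-1],[0,0,0,0.05,0,0,-1],[0,0,0,0.05,0,0,-1],[0,0,0,0.05,0,0,-1],[0,0,0,0.05,0,0,-1],[0,0,0,0.05,0,0,-1]]

```text
time: 11.82
tool_pos: [0.6015, -0.117, 0.0484]
tool_rot: [-0.0, 0.702, 0.712, -0.0]
contact_force: [0.2, -2.4, 0.9]
gripper_width: -0.002
```

Call:
carry_out:
  moves:
    - [[0,0,0,0.05,0,0,-1],[0,0,0,0.05,0,0,-1],[0,0,0,0.05,0,0,-1],[0,0,0,0.05,0,0,-1],[0,0,0,0.05,0,0,-1],[0,0,0,0.05,0,0,-1]]

```text
time: 12.32
tool_pos: [0.6013, -0.105, 0.0484]
tool_rot: [-0.0, 0.702, 0.712, -0.0]
contact_force: [-1.2, -2.8, -0.8]
gripper_width: -0.001
```

```bash
python3 - <<'E'
from h import *
s=state(); f=save('side','s8')
print(s['time'],s['tool_pos'],s['contact_force'],s['tool_rot'])
cv2.imwrite('pics/s8c.png',cv2.resize(f['frame'][120:260,220:380,::-1],None,fx=4.2,fy=4.2))
f=save('top','t8')
cv2.imwrite('pics/t8c.png',cv2.resize(f['frame'][120:260,230:365,::-1],None,fx=4.2,fy=4.2))
E
```

```text
12.3167 [ 0.60129782 -0.10499068  0.04838039] [-1.16534478 -2.84099019 -0.84245032] [-2.07802836e-05  7.01965881e-01  7.12210574e-01 -7.34237257e-06]
```

View pics/s8c.png

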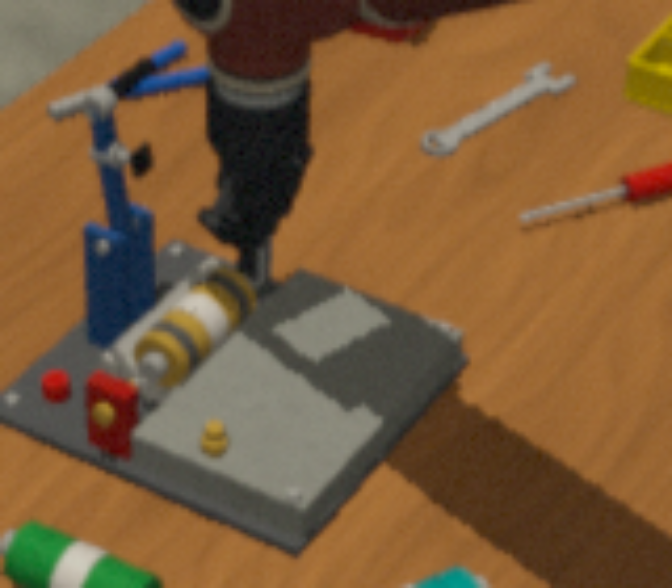

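View pics/t8c.png

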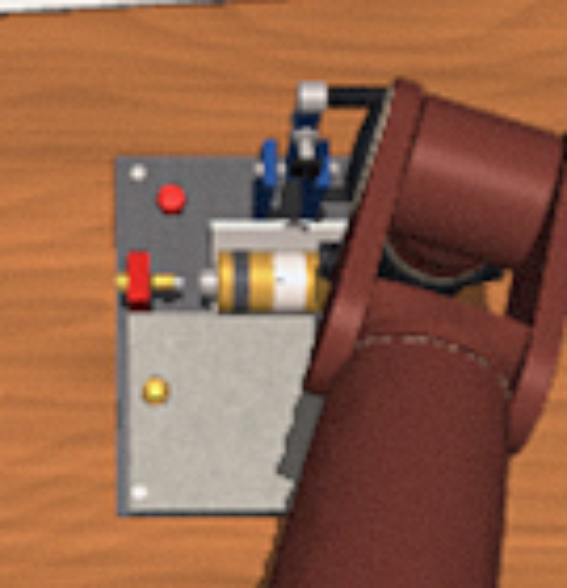

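```bash
python3 - <<'E'
from h import *
f=dict(np.load('pics/t6.npz'));P=cloud(f)*1000
g=dict(np.load('pics/side0.npz'));Q=cloud(g)*1000
for n,A in(('top',P),('side',Q)):
    q=A.reshape(-1,3); q=q[(q[:,2]>130)&(q[:,2]<240)&(q[:,0]>600)&(q[:,0]<730)&(q[:,1]>-110)&(q[:,1]<20)]
    print(n,len(q))
    for a in range(130,240,10):
        r=q[(q[:,2]>=a)&(q[:,2]<a+10)]
        if len(r):print(a,len(r),r.min(0).round(),r.max(0).round())
E
```

```text
top 280
130 1 [668. -26. 134.] [668. -26. 134.]
140 4 [669. -31. 141.] [672. -26. 148.]
150 6 [671. -30. 151.] [676. -24. 158.]
160 3 [670. -29. 161.] [680. -24. 166.]
170 26 [648. -42. 171.] [675. -23. 180.]
180 47 [648. -41. 180.] [687. -24. 190.]
190 13 [649. -40. 190.] [679. -24. 200.]
200 5 [678. -80. 200.] [682. -26. 209.]
210 101 [675. -95. 210.] [695. -24. 220.]
220 74 [680. -91. 220.] [694. -26. 227.]
side 288
130 18 [664. -35. 131.] [676. -19. 139.]
140 16 [667. -35. 142.] [682. -22. 149.]
150 16 [667. -38. 150.] [680. -20. 159.]
160 18 [666. -31. 160.] [687. -19. 170.]
170 45 [644. -43. 170.] [688. -17. 180.]
180 39 [644. -45. 180.] [684. -19. 190.]
190 19 [644. -43. 191.] [687. -18. 199.]
200 17 [674. -87. 200.] [692. -20. 209.]
210 69 [673. -93. 211.] [694. -20. 220.]
220 31 [675. -89. 220.] [689. -19. 226.]
```

Call:
carry_out:
  moves:
    - [[0,0,0,-0.06,0,0,-1],[0,0,0,0,-0.15,0,-1],[0,0,0,0.06,0,0,-1],[0,0,0,0.03,0,0,-1],[0,0,0,0.03,0,0,-1],[0,0,0,0.03,0,0,-1],[0,0,0,0.03,0,0,-1],[0,0,0,0.03,0,0,-1]]

```text
time: 13.08
tool_pos: [0.5952, -0.0994, 0.0484]
tool_rot: [0.0, 0.702, 0.712, -0.0]
contact_force: [-1.1, -2.1, 0.0]
gripper_width: -0.003
```

Call:
carry_out:
  moves:
    - [[0,0,0,0.03,0,0,-1],[0,0,0,0.03,0,0,-1],[0,0,0,0.03,0,0,-1],[0,0,0,0.03,0,0,-1]]

```text
time: 13.42
tool_pos: [0.5952, -0.0944, 0.0484]
tool_rot: [0.0, 0.702, 0.712, -0.0]
contact_force: [-1.5, -1.6, -0.0]
gripper_width: 0.002
```

Call:
carry_out:
  moves:
    - [[0,0,0,0.02,0,0,-1],[0,0,0,0.02,0,0,-1],[0,0,0,0.02,0,0,-1]]

```text
time: 13.67
tool_pos: [0.5952, -0.0921, 0.0484]
tool_rot: [0.0, 0.702, 0.712, -0.0]
contact_force: [-1.1, -3.0, 0.6]
gripper_width: 0.002
```

Call:
carry_out:
  moves:
    - [[0,0,0,0.02,0,0,-1],[0,0,0,0.02,0,0,-1],[0,0,0,0.02,0,0,-1]]

```text
time: 13.92
tool_pos: [0.5951, -0.0898, 0.0484]
tool_rot: [0.0, 0.702, 0.712, -0.0]
contact_force: [-1.2, -2.7, 0.1]
gripper_width: -0.002
```

Call:
carry_out:
  moves:
    - [[0,0,0,0.02,0,0,-1],[0,0,0,0.02,0,0,-1]]

```text
time: 14.08
tool_pos: [0.5951, -0.0882, 0.0485]
tool_rot: [0.0, 0.702, 0.712, -0.0]
contact_force: [-0.9, -3.1, 1.2]
gripper_width: -0.002
```

Call:
carry_out:
  moves:
    - [[0,0,0,0.015,0,0,-1],[0,0,0,0.015,0,0,-1]]

```text
time: 14.25
tool_pos: [0.5951, -0.087, 0.0485]
tool_rot: [0.0, 0.702, 0.712, -0.0]
contact_force: [-1.1, -3.1, 0.3]
gripper_width: -0.003
```

Call:
carry_out:
  moves:
    - [[0,0,0,0.015,0,0,-1],[0,0,0,0.015,0,0,-1]]

```text
time: 14.42
tool_pos: [0.5951, -0.0861, 0.0485]
tool_rot: [0.0, 0.702, 0.712, -0.0]
contact_force: [-1.2, -6.3, -0.5]
gripper_width: 0.001
```

Call:
carry_out:
  moves:
    - [[0,0,0,0.015,0,0,-1],[0,0,0,0.01,0,0,-1]]

```text
time: 14.58
tool_pos: [0.5951, -0.0858, 0.0486]
tool_rot: [0.001, 0.702, 0.712, -0.001]
contact_force: [-0.4, -7.4, 0.2]
gripper_width: -0.001
```

```bash
python3 - <<'E'
from h import *
s=state(); f=save('top','t9')
print(s['time'],s['tool_pos'],s['contact_force'])
cv2.imwrite('pics/t9c.png',cv2.resize(f['frame'][165:215,245:320,::-1],None,fx=8,fy=8,interpolation=cv2.INTER_CUBIC))
E
```

```text
14.5833 [ 0.59513867 -0.0857632   0.04856702] [-0.42686326 -7.4360214   0.23046317]
```

View pics/t9c.png

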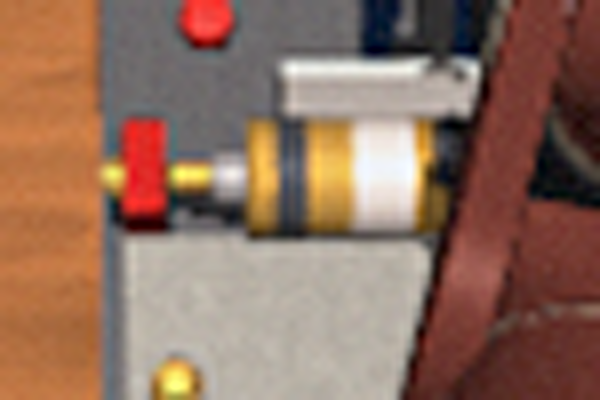

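Call:
carry_out:
  moves:
    - [[0,0,0,0.012,0,0,-1],[0,0,0,0,0,0,-1]]

```text
time: 14.8
tool_pos: [0.5952, -0.0856, 0.0486]
tool_rot: [0.001, 0.702, 0.712, -0.001]
contact_force: [-0.3, -8.4, -1.2]
gripper_width: -0.002
```

Call:
carry_out:
  moves:
    - [[0,0,0,-0.05,0,0,-1],[0,0,0,-0.3,0,0,-1],[0,0,0,-0.7,0,0,-1],[0,0,0,-0.8,0,0,-1],[0,0,0,0,0,-0.8,-1],[0,0,0,0,0,-1,-1],[0,0,0,0,0,-1,-1],[0,0,0,0,0,-1,-1]]

```text
time: 15.47
tool_pos: [0.5957, -0.158, 0.2015]
tool_rot: [-0.001, 0.702, 0.712, 0.001]
contact_force: [1.1, -0.2, -1.2]
gripper_width: -0.001
```

Call:
carry_out:
  moves:
    - [[0,0,1,0,0,-1,0],[0,0,1,0,0,-1,0],[0,0,1,0,0,-1,0],[0,0,1,0,0,0,0],[0,0,1,0,0,0,0],[0,0,1,0,0,0,0],[0,0,1,0,0,0,0],[0,0,1,0,0,0,0]]

```text
time: 16.13
tool_pos: [0.5962, -0.1578, 0.3202]
tool_rot: [-0.001, 0.904, 0.428, 0.001]
contact_force: [-0.8, 0.5, -0.6]
gripper_width: 0.498
```

Call:
carry_out:
  moves:
    - [[0,0,1,0,0,0,0],[0,0,1,0,0,0,0],[0,0,1,0,0,0,0],[0,0,1,0,0,0,0],[0,0,1,0,0,0,0],[0,0,1,0,0,0,0],[0,0,1,0,0,0,0],[0,0,1,0,0,0,0]]

```text
time: 16.8
tool_pos: [0.5962, -0.1578, 0.3201]
tool_rot: [-0.001, 0.996, 0.093, 0.0]
contact_force: [0.4, 0.5, 0.7]
gripper_width: 0.492
```

Call:
carry_out:
  moves:
    - [[0,0,1,0,0,0,0],[0,0,1,0,0,0,0],[0,0,0,0.6,-0.2,0,0],[0,0,0,0.7,-0.4,0,0],[0,0,0,0.7,-0.4,0,0],[0,0,0,0,0,0,0],[0,0,0,0,0,0,0]]

```text
time: 17.38
tool_pos: [0.6762, -0.1159, 0.3191]
tool_rot: [-0.001, 1.0, 0.008, -0.001]
contact_force: [0.0, 0.5, -0.2]
gripper_width: 0.499
```

```bash
python3 - <<'E'
from h import *
s=state(); f=save('wrist','w10'); T=wT(s,f); np.save('pics/w10T',T)
print(s['time'],s['tool_pos'],s['contact_force'],s['gripper_width'],R.from_quat(np.roll(s['tool_rot'],-1)).as_matrix().round(3).tolist(),s['joint_pos'].round(2))
P=cloud(f,T)*1000;q=P.reshape(-1,3);q=q[(q[:,2]>195)&(q[:,2]<235)&(q[:,0]>650)&(q[:,0]<730)&(q[:,1]>-120)&(q[:,1]<0)]
print(len(q),q.min(0),q.max(0))
for a in range(-100,-20,10):
    r=q[(q[:,1]>=a)&(q[:,1]<a+10)]
    if len(r):print(a,len(r),np.percentile(r,[2,50,98],axis=0).round(1).tolist())
E
```

```text
17.3833 [ 0.67622605 -0.11591498  0.31907514] [ 0.02882322  0.48940127 -0.15640956] 0.4987315917033858 [[1.0, 0.017, -0.002], [0.017, -1.0, 0.002], [-0.002, -0.002, -1.0]] [-0.28  0.16  1.35  0.    1.63 -0.3 ]
2277 [675.98544952 -93.52993773 210.42537039] [696.03057868 -21.6873613  225.38236775]
-100 60 [[680.2, -93.5, 213.9], [686.4, -91.2, 217.4], [692.8, -90.1, 220.0]]
-90 266 [[679.9, -89.8, 213.3], [686.2, -84.8, 218.5], [692.9, -80.3, 220.7]]
-80 275 [[680.3, -79.8, 214.5], [686.5, -74.9, 218.7], [693.2, -70.1, 220.4]]
-70 276 [[680.2, -69.8, 214.9], [686.3, -65.1, 218.7], [692.8, -60.4, 220.8]]
-60 282 [[680.0, -59.8, 215.4], [686.1, -55.1, 218.9], [692.5, -50.4, 220.6]]
-50 297 [[679.8, -49.8, 213.6], [685.8, -45.1, 218.7], [692.7, -40.6, 220.8]]
-40 419 [[676.2, -39.4, 213.9], [685.8, -34.4, 221.0], [695.6, -30.4, 223.7]]
-30 402 [[676.1, -30.0, 215.1], [685.7, -26.0, 221.4], [695.4, -21.9, 223.6]]
```

View pics/w10.png

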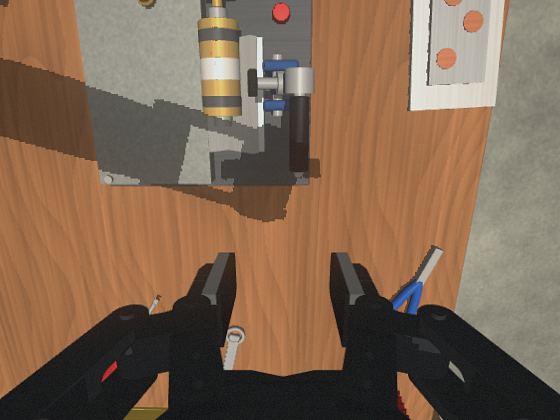

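Call:
carry_out:
  moves:
    - [[0,0,0,0.14,-0.55,0,0],[0,0,0,0.13,-0.54,0.2,0],[0,0,0,0,0,0.7,0],[0,0,0,0,0,0.7,0],[0,0,0,0,0,0.6,0],[0,0,0,0,0,0.4,0],[0,0,0,0,0,0,0],[0,0,0,0,0,0,0]]

```text
time: 18.1
tool_pos: [0.6846, -0.0738, 0.2157]
tool_rot: [-0.0, 1.0, 0.007, -0.001]
contact_force: [-0.2, 0.4, 0.2]
gripper_width: 0.501
```

```bash
python3 - <<'E'
from h import *
s=state(); f=save('wrist','w11'); 
print(s['time'],s['tool_pos'],s['contact_force'],s['gripper_width'])
g=save('side','s11');cv2.imwrite('pics/s11c.png',cv2.resize(g['frame'][90:260,200:400,::-1],None,fx=3.4,fy=3.4))
E
```

```text
18.1 [ 0.68458014 -0.07381488  0.21573002] [-0.23646079  0.38304844  0.19093107] 0.5009358457381885
```

View pics/w11.png

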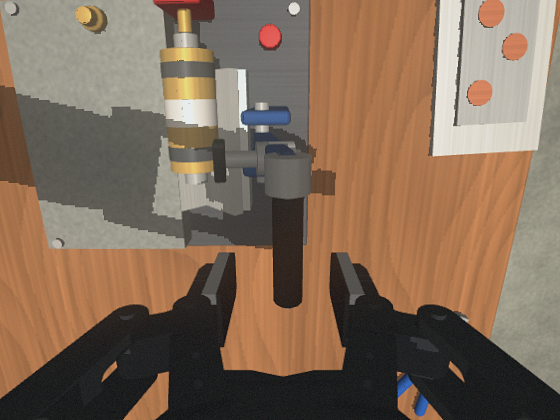

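View pics/s11c.png

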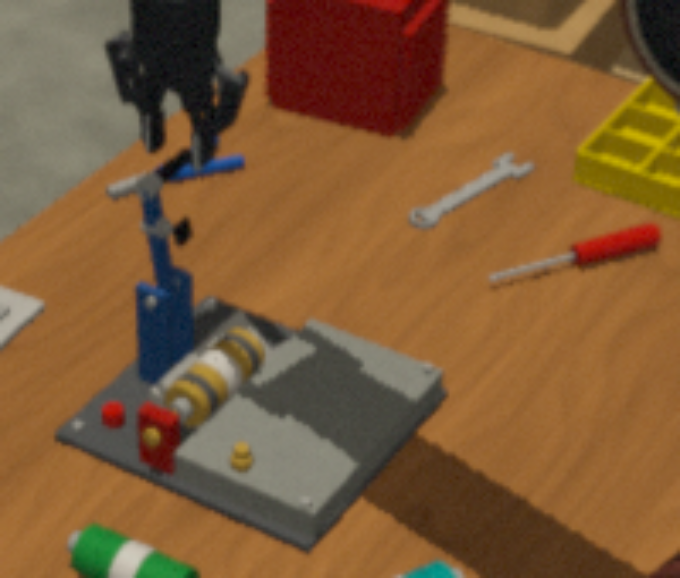

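Call:
carry_out:
  moves:
    - [[0,0,0,0.04,-0.03,0.26,0],[0,0,0,0,0,0.25,0],[0,0,0,0,0,0,0],[0,0,0,0,0,0,0]]

```text
time: 18.53
tool_pos: [0.6866, -0.0719, 0.1946]
tool_rot: [-0.0, 1.0, 0.007, -0.001]
contact_force: [0.1, 0.1, 0.0]
gripper_width: 0.5
```

```bash
python3 - <<'E'
from h import *
s=state(); f=save('wrist','w12'); 
print(s['time'],s['tool_pos'],s['contact_force'],s['gripper_width'])
E
```

```text
18.5333 [ 0.68660474 -0.07187569  0.1945788 ] [0.05984563 0.0732381  0.03749343] 0.49962841604147873
```

View pics/w12.png

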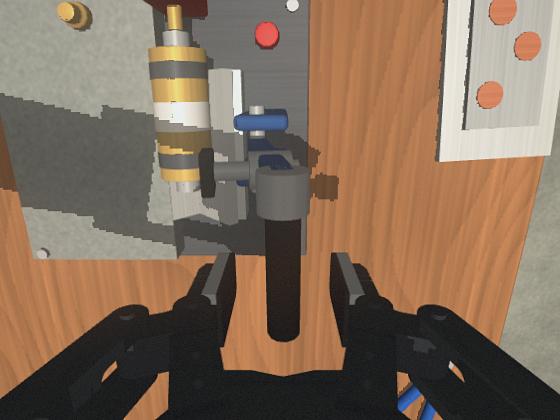

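Call:
carry_out:
  moves:
    - [[0,0,0,0,0,0,-0.3],[0,0,0,0,0,0,-0.6],[0,0,0,0,0,0,-1],[0,0,0,0,0,0,-1],[0,0,0,0,0,0,-1],[0,0,0,0,0,0,-1]]

```text
time: 19.08
tool_pos: [0.6875, -0.0721, 0.1965]
tool_rot: [0.0, 1.0, 0.007, 0.0]
contact_force: [1.2, -0.2, 1.7]
gripper_width: 0.139
```

```bash
python3 - <<'E'
import numpy as np
t=np.r_[np.arange(1.745,0.3,-0.06),np.arange(0.305,-.15,-.03)]
x=-105*np.cos(t);z=105*np.sin(t)
print(len(t))
for i in range(1,len(t)): print(i,round(t[i],3),round((x[i]-x[i-1])/40,3),round(-(z[i]-z[i-1])/40,3), (x[i].round(1),z[i].round(1)))
E
```

```text
41
1 1.685 -0.156 -0.023 (np.float64(12.0), np.float64(104.3))
2 1.625 -0.157 -0.013 (np.float64(5.7), np.float64(104.8))
3 1.565 -0.157 -0.004 (np.float64(-0.6), np.float64(105.0))
4 1.505 -0.157 0.006 (np.float64(-6.9), np.float64(104.8))
5 1.445 -0.157 0.015 (np.float64(-13.2), np.float64(104.2))
6 1.385 -0.156 0.024 (np.float64(-19.4), np.float64(103.2))
7 1.325 -0.154 0.034 (np.float64(-25.5), np.float64(101.8))
8 1.265 -0.152 0.043 (np.float64(-31.6), np.float64(100.1))
9 1.205 -0.149 0.052 (np.float64(-37.6), np.float64(98.1))
10 1.145 -0.145 0.061 (np.float64(-43.4), np.float64(95.6))
11 1.085 -0.141 0.069 (np.float64(-49.0), np.float64(92.9))
12 1.025 -0.137 0.078 (np.float64(-54.5), np.float64(89.7))
13 0.965 -0.132 0.086 (np.float64(-59.8), np.float64(86.3))
14 0.905 -0.127 0.094 (np.float64(-64.9), np.float64(82.6))
15 0.845 -0.121 0.101 (np.float64(-69.7), np.float64(78.5))
16 0.785 -0.115 0.108 (np.float64(-74.3), np.float64(74.2))
17 0.725 -0.108 0.115 (np.float64(-78.6), np.float64(69.6))
18 0.665 -0.101 0.121 (np.float64(-82.6), np.float64(64.8))
19 0.605 -0.093 0.12
[... 609 characters left out ...]
at64(-103.2), np.float64(19.3))
30 0.155 -0.013 0.078 (np.float64(-103.7), np.float64(16.2))
31 0.125 -0.011 0.078 (np.float64(-104.2), np.float64(13.1))
32 0.095 -0.009 0.078 (np.float64(-104.5), np.float64(10.0))
33 0.065 -0.006 0.078 (np.float64(-104.8), np.float64(6.8))
34 0.035 -0.004 0.079 (np.float64(-104.9), np.float64(3.7))
35 0.005 -0.002 0.079 (np.float64(-105.0), np.float64(0.5))
36 -0.025 0.001 0.079 (np.float64(-105.0), np.float64(-2.6))
37 -0.055 0.003 0.079 (np.float64(-104.8), np.float64(-5.8))
38 -0.085 0.006 0.079 (np.float64(-104.6), np.float64(-8.9))
39 -0.115 0.008 0.078 (np.float64(-104.3), np.float64(-12.0))
40 -0.145 0.01 0.078 (np.float64(-103.9), np.float64(-15.2))
```

Call:
carry_out:
  moves:
    - [[0,0,0,-0.156,0,-0.023,-1],[0,0,0,-0.157,0,-0.013,-1],[0,0,0,-0.157,0,-0.004,-1],[0,0,0,0,0,0,-1]]

```text
time: 19.42
tool_pos: [0.6671, -0.0725, 0.1979]
tool_rot: [0.0, 1.0, 0.007, -0.001]
contact_force: [-1.4, -0.8, 2.7]
gripper_width: 0.136
```

Call:
carry_out:
  moves:
    - [[0,0,0,-0.157,0,0.006,-1],[0,0,0,-0.157,0,0.015,-1],[0,0,0,-0.156,0,0.024,-1],[0,0,0,-0.154,0,0.034,-1],[0,0,0,-0.152,0,0.043,-1]]

```text
time: 19.83
tool_pos: [0.6365, -0.0731, 0.1925]
tool_rot: [0.0, 1.0, 0.007, -0.0]
contact_force: [-0.3, -1.8, 2.1]
gripper_width: 0.137
```

Call:
carry_out:
  moves:
    - [[0,0,0,-0.149,0,0.052,-1],[0,0,0,-0.145,0,0.061,-1],[0,0,0,-0.141,0,0.069,-1],[0,0,0,-0.137,0,0.078,-1],[0,0,0,-0.132,0,0.086,-1]]

```text
time: 20.25
tool_pos: [0.6084, -0.0736, 0.1781]
tool_rot: [0.0, 1.0, 0.007, -0.0]
contact_force: [-0.3, -5.0, -0.7]
gripper_width: 0.142
```

Call:
carry_out:
  moves:
    - [[0,0,0,-0.127,0.008,0.094,-1],[0,0,0,-0.121,0.008,0.101,-1],[0,0,0,-0.115,0.004,0.108,-1],[0,0,0,-0.108,0.002,0.115,-1],[0,0,0,-0.101,0.002,0.121,-1]]

```text
time: 20.67
tool_pos: [0.5861, -0.074, 0.1563]
tool_rot: [-0.0, 1.0, 0.007, 0.0]
contact_force: [2.8, -1.8, -5.0]
gripper_width: 0.138
```

Call:
carry_out:
  moves:
    - [[0,0,0,-0.093,0,0.127,-1],[0,0,0,-0.086,0,0.132,-1],[0,0,0,-0.078,0,0.137,-1],[0,0,0,-0.069,0,0.141,-1],[0,0,0,0,0,0,-1]]

```text
time: 21.08
tool_pos: [0.5731, -0.0743, 0.1342]
tool_rot: [-0.0, 1.0, 0.007, 0.0]
contact_force: [6.6, -0.3, -7.0]
gripper_width: 0.14
```

```bash
python3 - <<'E'
from h import *
s=state(); f=save('wrist','w13'); 
print(s['time'],s['tool_pos'],s['contact_force'],s['gripper_width'])
g=save('side','s13');cv2.imwrite('pics/s13c.png',cv2.resize(g['frame'][90:260,200:400,::-1],None,fx=3.4,fy=3.4))
E
```

```text
21.0833 [ 0.57314413 -0.07432764  0.13415603] [ 6.61508143 -0.34838128 -6.96392804] 0.13957092250899145
```

View pics/w13.png

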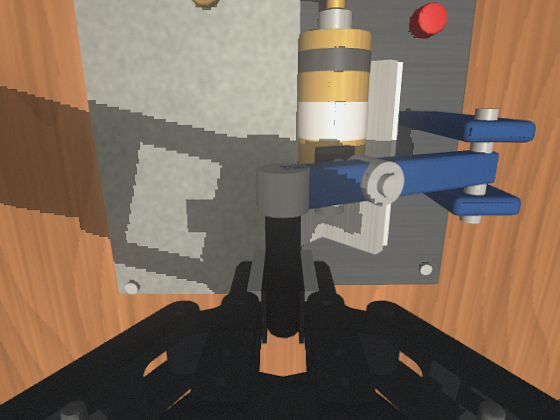

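View pics/s13c.png

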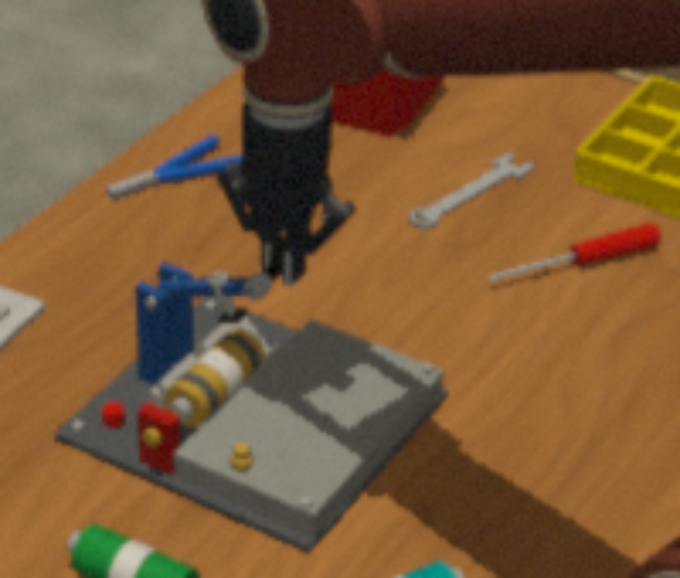

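Call:
carry_out:
  moves:
    - [[0,0,0,-0.04,0,0.145,-1],[0,0,0,-0.04,0,0.149,-1],[0,0,0,-0.015,0,0.075,-1],[0,0,0,-0.015,0,0.076,-1]]

```text
time: 21.52
tool_pos: [0.5678, -0.0745, 0.1169]
tool_rot: [-0.0, 1.0, 0.007, -0.001]
contact_force: [-1.8, 0.1, -1.1]
gripper_width: 0.141
```

Call:
carry_out:
  moves:
    - [[0,0,0,-0.015,0,0.077,-1],[0,0,0,-0.015,0,0.077,-1]]

```text
time: 21.68
tool_pos: [0.5667, -0.0745, 0.1111]
tool_rot: [-0.0, 1.0, 0.007, -0.001]
contact_force: [-3.1, 1.9, -0.8]
gripper_width: 0.138
```

Call:
carry_out:
  moves:
    - [[0,0,0,-0.02,0,0.04,-1],[0,0,0,-0.01,0,0.04,-1],[0,0,0,0,0,0,-1]]

```text
time: 21.93
tool_pos: [0.5662, -0.0745, 0.1081]
tool_rot: [-0.0, 1.0, 0.007, -0.0]
contact_force: [-2.3, 1.1, -3.3]
gripper_width: 0.137
```

Call:
carry_out:
  moves:
    - [[0,0,0,-0.005,0,0.025,-1],[0,0,0,-0.005,0,0.025,-1],[0,0,0,0,0,0,-1]]

```text
time: 22.18
tool_pos: [0.566, -0.0746, 0.1065]
tool_rot: [-0.0, 1.0, 0.007, -0.0]
contact_force: [-2.5, 2.7, -2.4]
gripper_width: 0.139
```

Call:
carry_out:
  moves:
    - [[0,0,0,-0.004,0,0.025,-1],[0,0,0,-0.004,0,0.025,-1],[0,0,0,0,0,0,-1]]

```text
time: 22.43
tool_pos: [0.5657, -0.0746, 0.1044]
tool_rot: [-0.0, 1.0, 0.007, -0.0]
contact_force: [-2.3, 3.7, -3.0]
gripper_width: 0.143
```

Call:
carry_out:
  moves:
    - [[0,0,0,-0.006,-0.006,0.02,-1],[0,0,0,-0.004,-0.005,0.02,-1],[0,0,0,0,0,0,-1]]

```text
time: 22.68
tool_pos: [0.5656, -0.0746, 0.103]
tool_rot: [0.0, 1.0, 0.007, 0.0]
contact_force: [-0.3, 1.6, -3.3]
gripper_width: 0.138
```

Call:
carry_out:
  moves:
    - [[0,0,0,-0.004,0,0.02,-1],[0,0,0,-0.003,0,0.02,-1],[0,0,0,0,0,0,-1]]

```text
time: 22.93
tool_pos: [0.5654, -0.0746, 0.1015]
tool_rot: [0.0, 1.0, 0.007, 0.0]
contact_force: [-1.5, 0.7, -2.7]
gripper_width: 0.144
```

Call:
carry_out:
  moves:
    - [[0,0,0,-0.003,0,0.02,-1],[0,0,0,-0.003,0,0.02,-1],[0,0,0,0,0,0,-1]]

```text
time: 23.18
tool_pos: [0.5653, -0.0746, 0.1]
tool_rot: [0.0, 1.0, 0.007, 0.001]
contact_force: [1.2, 0.9, -3.1]
gripper_width: 0.142
```

```bash
python3 - <<'E'
from h import *
s=state()
print(s['time'],s['tool_pos'],s['contact_force'],s['gripper_width'])
g=save('side','s14');cv2.imwrite('pics/s14c.png',cv2.resize(g['frame'][150:220,225:305,::-1],None,fx=8,fy=8,interpolation=cv2.INTER_CUBIC))
E
```

```text
23.1833 [ 0.56531038 -0.0745552   0.09995614] [ 1.16267549  0.93326085 -3.12669175] 0.14235442302166587
```

View pics/s14c.png

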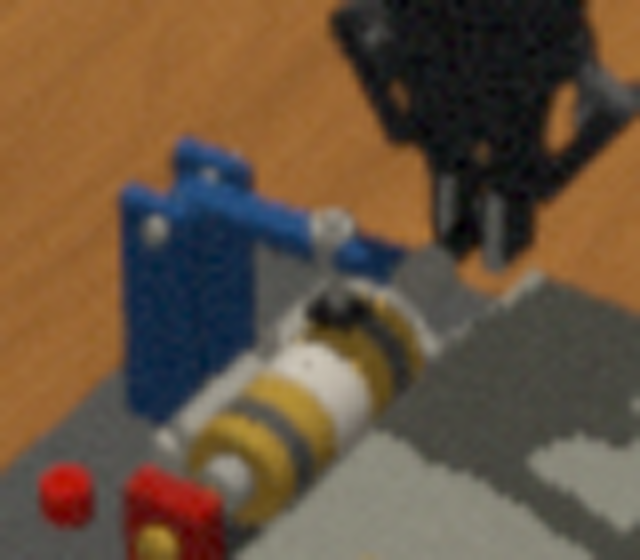

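Call:
carry_out:
  moves:
    - [[0,0,0,-0.001,0,0.018,-1],[0,0,0,-0.001,0,0.018,-1],[0,0,0,0,0,0,-1]]

```text
time: 23.48
tool_pos: [0.5652, -0.0746, 0.0985]
tool_rot: [0.0, 1.0, 0.007, 0.001]
contact_force: [1.3, 0.8, -2.5]
gripper_width: 0.139
```

Call:
carry_out:
  moves:
    - [[0,0,0,-0.001,0,0.018,-1],[0,0,0,-0.001,0,0.018,-1],[0,0,0,0,0,0,-1]]

```text
time: 23.73
tool_pos: [0.5651, -0.0745, 0.0971]
tool_rot: [0.0, 1.0, 0.007, 0.0]
contact_force: [1.8, -0.3, -2.7]
gripper_width: 0.138
```

Call:
carry_out:
  moves:
    - [[0,0,0,-0.001,0,0.018,-1],[0,0,0,-0.001,0,0.018,-1],[0,0,0,0,0,0,-1]]

```text
time: 23.98
tool_pos: [0.565, -0.0745, 0.0956]
tool_rot: [0.0, 1.0, 0.007, 0.001]
contact_force: [2.6, -0.2, -3.1]
gripper_width: 0.142
```

Call:
carry_out:
  moves:
    - [[0,0,0,0,0,0.018,-1],[0,0,0,0,0,0.018,-1],[0,0,0,0,0,0,-1]]

```text
time: 24.23
tool_pos: [0.565, -0.0745, 0.0942]
tool_rot: [0.0, 1.0, 0.007, 0.0]
contact_force: [3.9, -0.3, -3.3]
gripper_width: 0.144
```

Call:
carry_out:
  moves:
    - [[0,0,0,0.008,0,0.018,-1],[0,0,0,0.006,0,0.018,-1],[0,0,0,0,0,0,-1]]

```text
time: 24.48
tool_pos: [0.565, -0.0745, 0.0924]
tool_rot: [0.0, 1.0, 0.007, -0.0]
contact_force: [2.8, -1.5, -2.4]
gripper_width: 0.143
```

Call:
carry_out:
  moves:
    - [[0,0,0,0.001,0,0.018,-1],[0,0,0,0.001,0,0.018,-1],[0,0,0,0,0,0,-1]]

```text
time: 24.73
tool_pos: [0.565, -0.0745, 0.0909]
tool_rot: [0.0, 1.0, 0.007, -0.0]
contact_force: [1.8, -2.1, -3.7]
gripper_width: 0.145
```

Call:
carry_out:
  moves:
    - [[0,0,0,0.002,0,0.018,-1],[0,0,0,0.002,0,0.018,-1],[0,0,0,0,0,0,-1]]

```text
time: 24.98
tool_pos: [0.5651, -0.0745, 0.0894]
tool_rot: [0.0, 1.0, 0.007, -0.001]
contact_force: [1.6, -1.3, -3.2]
gripper_width: 0.14
```

```bash
python3 - <<'E'
from h import *
s=state()
print(s['time'],s['tool_pos'],s['contact_force'],s['gripper_width'])
g=save('side','s15');cv2.imwrite('pics/s15c.png',cv2.resize(g['frame'][150:220,225:305,::-1],None,fx=8,fy=8,interpolation=cv2.INTER_CUBIC))
E
```

```text
24.9833 [ 0.56507526 -0.07448     0.08941853] [ 1.63393179 -1.34047928 -3.21980715] 0.1404096980508272
```

View pics/s15c.png

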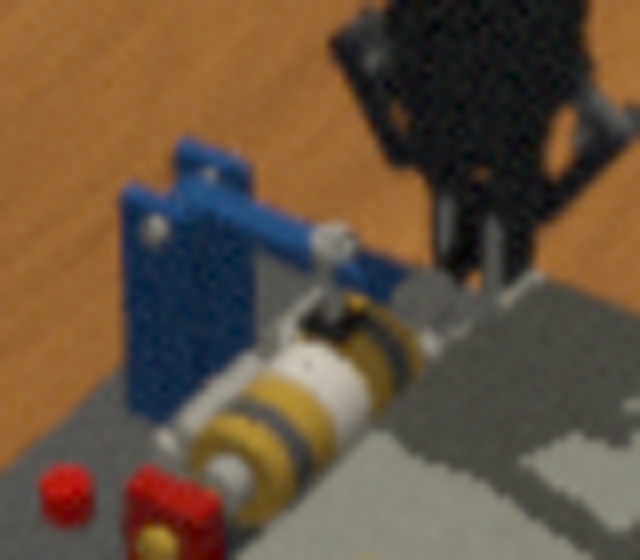

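Call:
carry_out:
  moves:
    - [[0,0,0,0.002,0,0.015,-1],[0,0,0,0.002,0,0.015,-1],[0,0,0,0,0,0,-1]]

```text
time: 25.28
tool_pos: [0.5652, -0.0745, 0.0882]
tool_rot: [0.0, 1.0, 0.007, -0.001]
contact_force: [-1.4, -3.4, -3.0]
gripper_width: 0.138
```

Call:
carry_out:
  moves:
    - [[0,0,0,0.002,0,0.015,-1],[0,0,0,0.002,0,0.015,-1],[0,0,0,0,0,0,-1]]

```text
time: 25.53
tool_pos: [0.5653, -0.0745, 0.087]
tool_rot: [0.0, 1.0, 0.007, -0.001]
contact_force: [-2.5, -3.5, -2.8]
gripper_width: 0.138
```

Call:
carry_out:
  moves:
    - [[0,0,0,0.003,0,0.015,-1],[0,0,0,0.003,0,0.015,-1],[0,0,0,0,0,0,-1]]

```text
time: 25.78
tool_pos: [0.5654, -0.0745, 0.0857]
tool_rot: [0.0, 1.0, 0.007, -0.001]
contact_force: [-4.0, -2.8, -3.4]
gripper_width: 0.142
```

Call:
carry_out:
  moves:
    - [[0,0,0,-0.008,0.005,0.012,-1],[0,0,0,-0.004,0.004,0.012,-1],[0,0,0,0,0,0,-1]]

```text
time: 26.03
tool_pos: [0.5655, -0.0745, 0.085]
tool_rot: [-0.0, 1.0, 0.007, -0.0]
contact_force: [-2.5, -2.4, -3.1]
gripper_width: 0.135
```

Call:
carry_out:
  moves:
    - [[0,0,0,0,0,0.012,-1],[0,0,0,0,0,0.012,-1],[0,0,0,0,0,0,-1]]

```text
time: 26.28
tool_pos: [0.5655, -0.0745, 0.0841]
tool_rot: [-0.0, 1.0, 0.007, -0.0]
contact_force: [-2.5, -0.5, -3.1]
gripper_width: 0.139
```

Call:
carry_out:
  moves:
    - [[0,0,0,0.001,0,0.012,-1],[0,0,0,0.001,0,0.012,-1],[0,0,0,0,0,0,-1]]

```text
time: 26.53
tool_pos: [0.5656, -0.0745, 0.0832]
tool_rot: [-0.0, 1.0, 0.007, -0.0]
contact_force: [-1.7, -0.4, -3.1]
gripper_width: 0.137
```

```bash
python3 - <<'E'
from h import *
s=state()
print(s['time'],s['tool_pos'],s['contact_force'],s['gripper_width'])
g=save('side','s16');cv2.imwrite('pics/s16c.png',cv2.resize(g['frame'][150:220,225:305,::-1],None,fx=8,fy=8,interpolation=cv2.INTER_CUBIC))
f=save('wrist','w16');T=wT(s,f);P=cloud(f,T)*1000
# arm line heights
q=P.reshape(-1,3);q=q[(q[:,2]>75)&(q[:,2]<150)&(abs(q[:,1]+31)<5)&(q[:,0]>540)&(q[:,0]<680)]
for a in range(540,680,10):
    r=q[(q[:,0]>=a)&(q[:,0]<a+10)]
    if len(r):print(a,len(r),np.median(r,0).round(1))
E
```

```text
26.5333 [ 0.56561039 -0.07448056  0.08316271] [-1.70938745 -0.35313922 -3.13548502] 0.13743316289749682
550 363 [557.4 -30.8 106.2]
560 797 [564.9 -30.9 108.7]
570 761 [575.1 -30.9 106.4]
580 787 [585.  -30.9 107.1]
590 1009 [595.5 -30.5 110.7]
600 904 [604.  -29.9 116. ]
610 706 [615.6 -30.6 110.4]
620 829 [625.  -30.9 111. ]
630 822 [635. -31. 112.]
640 836 [645.  -31.  112.9]
650 790 [654.8 -31.1 113.8]
660 15 [660.3 -34.7 113.5]
```

View pics/s16c.png

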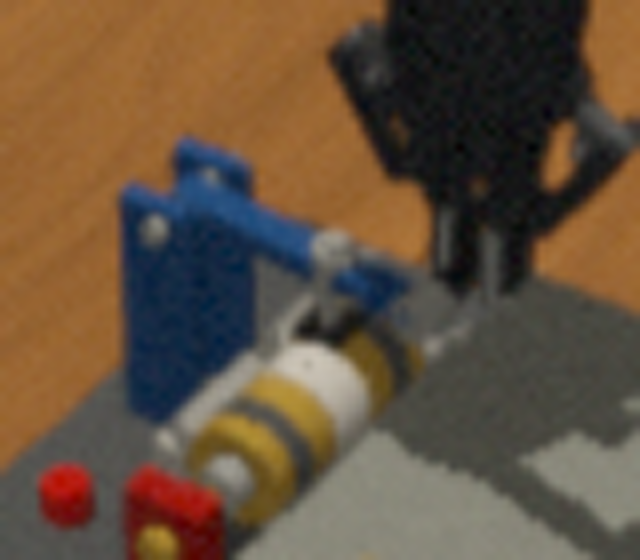

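View pics/w16.png

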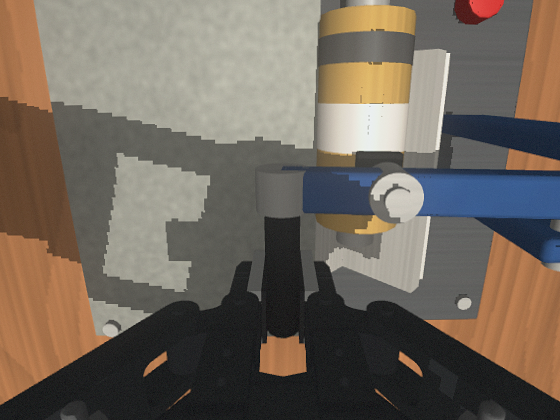

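Call:
carry_out:
  moves:
    - [[0,0,0,0.001,0,0.012,-1],[0,0,0,0,0,0,-1]]

```text
time: 26.8
tool_pos: [0.5657, -0.0745, 0.0828]
tool_rot: [-0.0, 1.0, 0.007, -0.0]
contact_force: [-3.2, 0.8, -2.9]
gripper_width: 0.141
```

Call:
carry_out:
  moves:
    - [[0,0,0,0.001,0,0.012,-1],[0,0,0,0,0,0,-1]]

```text
time: 26.97
tool_pos: [0.5657, -0.0745, 0.0826]
tool_rot: [-0.0, 1.0, 0.007, -0.0]
contact_force: [-3.7, -0.4, -0.4]
gripper_width: 0.144
```

Call:
carry_out:
  moves:
    - [[0,0,0,0.001,0,0.012,-1],[0,0,0,0,0,0,-1]]

```text
time: 27.13
tool_pos: [0.5658, -0.0745, 0.0825]
tool_rot: [-0.0, 1.0, 0.007, -0.0]
contact_force: [-5.9, 0.9, 1.2]
gripper_width: 0.142
```

Call:
carry_out:
  moves:
    - [[0,0,0,0.001,0,0.012,-1],[0,0,0,0,0,0,-1]]

```text
time: 27.3
tool_pos: [0.5658, -0.0745, 0.0823]
tool_rot: [-0.0, 1.0, 0.007, -0.0]
contact_force: [-6.9, 1.0, 5.2]
gripper_width: 0.139
```

Call:
carry_out:
  moves:
    - [[0,0,0,-0.012,0,-0.006,-1],[0,0,0,-0.008,0,-0.006,-1],[0,0,0,0,0,0,-1],[0,0,0,0,0,0,-1]]

```text
time: 27.63
tool_pos: [0.5657, -0.0745, 0.0825]
tool_rot: [-0.0, 1.0, 0.007, 0.001]
contact_force: [-0.9, 2.3, 1.7]
gripper_width: 0.138
```

Call:
carry_out:
  moves:
    - [[0,0,0,-0.002,-0.004,-0.004,-1],[0,0,0,0,0,0,-0.65],[0,0,0,0,0,0,-0.55],[0,0,0,0,0,0,-0.4],[0,0,0,0,0,0,-0.2],[0,0,0,0,0,0,-0.2],[0,0,0,0,0,0,-0.2]]

```text
time: 28.22
tool_pos: [0.565, -0.0747, 0.0821]
tool_rot: [0.0, 1.0, 0.007, 0.0]
contact_force: [0.1, -0.6, 0.6]
gripper_width: 0.4
```

```bash
python3 - <<'E'
from h import *
s=state()
print(s['time'],s['tool_pos'],s['contact_force'],s['gripper_width'])
f=save('wrist','w17');T=wT(s,f);P=cloud(f,T)*1000
q=P.reshape(-1,3);q=q[(q[:,2]>75)&(q[:,2]<150)&(abs(q[:,1]+31)<5)&(q[:,0]>570)&(q[:,0]<660)]
for a in(570,620,640): r=q[(q[:,0]>=a)&(q[:,0]<a+10)];print(np.median(r,0).round(1))
E
```

```text
28.2167 [ 0.56498643 -0.07470245  0.08206255] [ 0.09090946 -0.59765718  0.60282118] 0.40047843630080804
[575.1 -30.9 106. ]
[625.  -30.9 110.8]
[645.  -30.9 112.8]
```

View pics/w17.png

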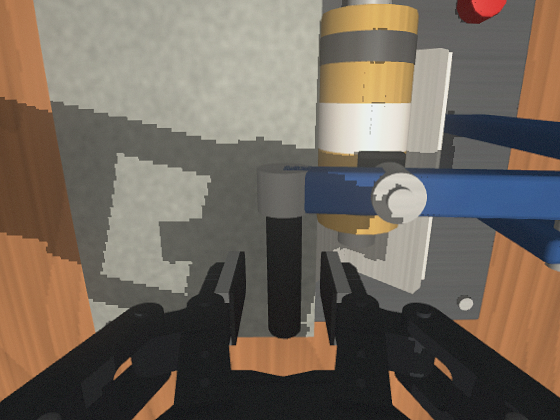

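Call:
carry_out:
  moves:
    - [[0,0,0,0,0,-0.3,-0.2],[0,0,0,0,0,-0.6,-0.2],[0,0,0,0,0,-1,-0.2],[0,0,0,0,0,-1,-0.2],[0,0,0,0,0,-1,-0.2],[0,0,0,0,0,-1,-0.2],[0,0,0,-0.5,0.8,-0.5,-0.2],[0,0,0,-0.5,0.8,0,-0.2]]

```text
time: 28.93
tool_pos: [0.5288, -0.1388, 0.3066]
tool_rot: [0.003, 1.0, 0.009, 0.006]
contact_force: [0.4, -0.6, 0.7]
gripper_width: 0.399
```

Call:
carry_out:
  moves:
    - [[0,0,0,-1,0.6,0,-0.2],[0,0,0,-1,0.6,0,-0.2],[0,0,0,-1,0.6,0,-0.2],[0,0,0,0,0,0,-0.2],[0,0,0,0,0,0,-0.2],[0,0,0,0,0,0,-0.2]]

```text
time: 29.43
tool_pos: [0.4202, -0.2043, 0.2985]
tool_rot: [0.0, 1.0, 0.007, 0.001]
contact_force: [-0.2, 0.0, -0.2]
gripper_width: 0.398
```

```bash
python3 - <<'E'
from h import *
s=state()
print(s['time'],s['tool_pos'],s['contact_force'])
f=save('top','t18');g=save('side','s18')
a=cv2.resize(f['frame'][140:255,245:345,::-1],None,fx=4,fy=4,interpolation=cv2.INTER_CUBIC)
b=cv2.resize(g['frame'][150:265,210:310,::-1],None,fx=4,fy=4,interpolation=cv2.INTER_CUBIC)
cv2.imwrite('pics/f18.png',np.hstack([a,b[:460]]))
P=cloud(f)*1000
o=lambda n,uv,z:print(n,(onplane(f,[uv],z)[0]*1000).round(1))
cv2.imwrite('pics/top18.png',f['frame'][:,:,::-1])
E
```

```text
29.4333 [ 0.42018303 -0.20429666  0.29851794] [-0.21035278  0.00883441 -0.20551051]
```

View pics/f18.png

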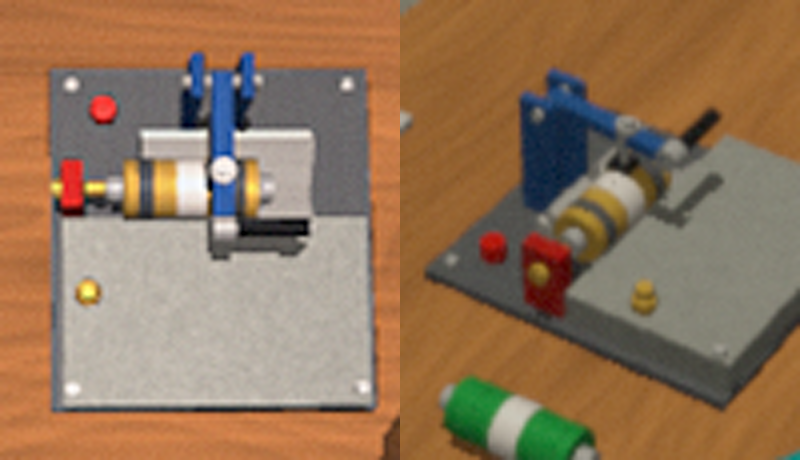

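View pics/top18.png

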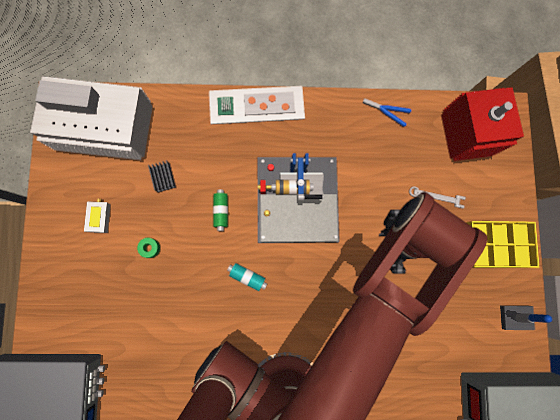

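```bash
python3 - <<'E'
from h import *
a=np.load('pics/t9.npz')['frame'].astype(int);b=np.load('pics/t18.npz')['frame'].astype(int)
print(np.abs(a-b)[178:196,258:292].sum(2).mean(), a[187,264:290].sum(1),b[187,264:290].sum(1))
ticket.job_done();print(state()['time'])
E
```

```text
12.073529411764707 [304 273 384 543 528 526 490 482 576 638 636 537 383 511 530 467 275 289
 287 408 528 520 506 497 529 667] [311 275 398 561 534 533 501 496 596 655 648 540 409 511 518 479 289 311
 288 432 536 531 518 502 531 675]
the job is handed in; nothing more can be done
the job is handed in; nothing more can be done
```

The job is done and handed in at about 30 s of the 69 s allowed. It reported no verdict, so the checks below are my own.

- **Rolling:** I pushed the attenuator across the shelf with both fingers, and it dropped into the vee and settled there by itself.
- **Sliding:** Sliding it along took about 3 N. At the stop the force rose to 8.4 N and the tool hardly moved further, so I took the pin as fully in. The pin's own 0.3–0.9 N did not show in the force readings, so this rests on the hard rise and on the position. Contact came about 4 mm past the pin tip I had measured.
- **Hold-down:** I carried the arm by its handle all the way down. The pad touched at about 0.1 rad below level, close to the lower end of the range given. I briefly pressed about 5 N at the handle (roughly 13 N at the pad, an estimate). I then eased back to almost no load before opening the fingers.

**Last checks:** The row of pixels through the stub, screw and band looks the same in the top view before and after lowering the arm, so the attenuator has not visibly moved off the stop. The arm did not drop when released, and the wrist force reads about zero. The robot is clear, and the adapter, cap and other items look unmoved in the pictures. I saw no failed or conflicting check.

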